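Turn a mask plate over onto the inspection stand

ROBOT

A 7-joint arm with a two-finger parallel gripper is mounted at the origin on the work surface. World frame = base frame: x ahead of the robot, y to its left, z up, the work surface at z = 0. Lengths are in m, angles in rad, forces in N, time in s.
With the tool pointing down it reaches from about 0.425 to 0.925 m from the base axis. Payload 6.8 kg.
Tool frame: the origin (TCP) lies on the centre line of the jaws, within the pads' length; the fingertips stand 14 mm ahead of it and the grasp point (between the pads) lies 5 mm behind it (r.nose_length is the distance from the TCP to the fingertips, in m); z points along the fingers, y is the direction in which the jaws open and shut (so a half turn about z gives the same grasp; the last joint's range is limited). The gripper opens to 85 mm and grips with 20 to 120 N. Pads are 22 mm wide; open, the fingers measure 114 mm over their backs; the gripper's body (76 mm by 85 mm) begins 54 mm behind the grasp point. The pads swing forward as they close: fully open they stand 13 mm farther back than shut.
Start: joints at [-1.434, 0.477, 0.022, 1.555, -0.011, 1.109, -0.083], TCP at [0.164, 0.655, 0.209] pointing down, gripper open.
Joint ranges: [-2.96, 2.96], [-0.34, 2.1], [-1.41, 1.46], [0.24, 2.44], [-1.37, 4.51], [0.17, 1.92], [-2.96, 2.96]. Speed limits (rad/s): [2.39, 2.39, 3.14, 3.14, 3.14, 3.14, 3.14].

INTERFACE

Orientations are given as a rotation vector (axis times angle).
In Python, from bench import r, imaging, look_for, outline_of gives the robot as it stands. The module is installed in compiled form; this text tells all that it offers.
- The arm moves only by the tool carry_out, never from a script. Its arguments are lists of equal length, an entry for each row: "offset": the shift along the tool's x, y, z as a fraction of full scale, a list of three; "turn": the turn, a rotation vector about the tool's x, y, z as a fraction of full scale, a list of three. A call has 1 to 8 rows; each row is the pose to reach, as a shift and turn from the pose commanded when the call began, along the tool's axes at that moment; what a row does not reach only later rows make up. Full scale, the value 1, is 0.5 m for a shift and 1.5 rad for a turn. A row lasts 1/10 s, in which the tool goes at most 50 mm and 8.59 degrees, less where a joint would pass 70% of its speed; a pose out of reach is approached as far as the arm can. A call with a number of a shift or a turn outside -1 to 1 is refused whole. A call with a gripper value outside its range is refused whole. "hand" is the closure, from 0 (fully open) to 1 (shut), set as the call begins (left out, the last holds). The fingers move at their own pace and stop on an object; "force" is the grip in N (left out, the last holds). Time passes only in rows, so rows that repeat a pose let the fingers close. It gives the time, the measured TCP pose, the force and the opening at its end, in the units of the state.
- r.get_obs(): the state, without advancing time (a new reading comes with each control period).
- imaging.grab_frame(name): name is "scene" or "top" or "wrist"; returns a dict with "pixels" (384x512x3 uint8, red, green, blue), "fx", "fy", "cx", "cy" (pixels), "R" (3x3) and "t" (3): a world point X has camera coordinates R X + t. Camera axes: x right, y down, z forward; pixel columns grow to the right and rows downward; lengths in m; the calibration is good to about 2 mm. A picture is of the moment at which its call begins. There is no depth.
- r.hand_in(): hands the job in, once; it reports no verdict.
Trained networks look in the newest picture that a camera, given by its name, has taken for a name from the list of things; names that differ only in an ending like _2 or _b are one class to them, and where a whole thing is asked for, a point or a joint stands for the part that bears it (a point fixed in the world has none). Each returns a list of dicts, best first, with "score" (0 to 1); they miss things now and then, are a little off and sometimes report something else, mostly with a low value. They report only what shows in the picture. A call takes as long as a camera call. They do not tell look-alikes from the thing itself.
- look_for(query, camera): "xyz" ([x, y, z] in m, in the coordinates of the camera as it stood for that picture, good to about 4 mm: the middle of the surface that is visible of it).
- outline_of(query, camera): "region" (384x512 bool, what is visible of it).
The state is a dict: "clock": time; "joints": joint angles; "qvel": joint speeds; "tau": joint torques, N m; "tcp_pos": TCP position; "orientation": TCP orientation; "contact_force": force on the tool from outside, world axes, zero at the start; "moment": the same for the moment, N m; "grip_width": finger opening in m.
Only numpy, scipy, OpenCV 4.12 (cv2) and the standard library are available. Lean on these libraries where they do the work, as an engineer would, in place of code of your own. Each camera call takes 0.05 s, during which the arm holds its last target. There are 200 camera calls.

TASK

Swing the inspection stand's retaining arm wide open. Then take the glass mask plate out of the drip rack, turn it over and lean it squarely on the inspection stand, resting on the ledge and both rails and centred, with its plain back facing up and outward and its raised square frame towards the stand. Finally swing the retaining arm fully shut in front of the plate; the plate is glass, so grip it lightly (under 60 N), set it down gently, and leave the bottle, the carton and the round wafer box alone.

Things in the scene. Friction and masses are not known exactly. Their poses are not given: they have to be found in the camera images.
- mask: mask plate: flat slab 120 x 110 x 8 mm, 0.25 kg, grey glass. Origin at the slab's centre; x along its 120 mm height (up the slope at the start), y along its 110 mm width, z out of the face with a raised square frame (64 mm outside, 4 mm high, centred, 28 mm of bare margin around to the top edge); the other face is plain. Starts leaning in the drip rack, frame face up and outward
- rack_seat: drip rack's rest, bare steel over a 170 x 160 mm tray, sloping 50 degrees from level. Origin mid-way along the line where ledge and rails meet, 36 mm above the bench; x up the slope, y along the ledge, z out of the slope. Two rails 12 mm wide at y = +-46 mm, x up to 82 mm, tops at z = 0; open between and above. Ledge 110 mm long, lip 5 mm high at z = 16 to 20 mm
- stand_seat: inspection stand's rest, aluminium on a white base 150 x 210 mm (12 mm thick): same shape, sizes, slope and axes as the drip rack's rest. A plate seated here with its back out has its centre at x = 60, y = 0, z = 4 mm; its frame then hangs between the rails
- keeper (a joint): the stand's grey retaining arm, a level bar 94 mm long on a vertical pivot beside the rest, 54 mm above the bench. 0 = fully shut (along the ledge, just in front of the plate); grows to 1.7 rad as it swings outward from the slope, clockwise from above; wide open is 1.3 or more. Starts shut or ajar; swings freely, stays where left
- keeper_pin (a point): point to grip on the upright round pin of the retaining arm: pin 14 mm in diameter, its top 15 mm above this point, bar's top 29 mm below it; 62 mm from the pivot
- keeper_pivot (a point): the retaining arm's vertical pivot axis, at the height of the bar's middle
- bottle: bystander: white plastic bottle 56 mm wide, 150 mm tall; origin under its centre
- carton: bystander: cardboard carton 70 x 130 x 50 mm; origin under its centre
- waferbox: bystander: round clear wafer box 116 mm wide, 28 mm high; origin under its centre
Not all that is in view belongs to the job. Leave any orange, pink or red look-alike of the part that bears rack_seat alone.

How it is judged:
On the way, in this order (a step that is already met when the one before it is completed fails the run):
1. the retaining arm is wide open (at least 1.2 rad) with the plate still in the drip rack (value of joint keeper above 1.2 rad and distance between mask and rack_seat below 0.075 m), for 0.2 s.
2. the plate has been lifted out of the drip rack (distance between mask and rack_seat above 0.13 m), for 0.1 s.
3. the plate leans on the stand, turned over, let go, with the arm still open (distance between mask and stand_seat below 0.068 m and angle between mask's own z axis and vertical above 2.1 rad and contact force between the fingers and mask below 0.1 N and value of joint keeper above 0.7 rad), for 0.2 s.
At the end, for the whole second after the job is handed in: The plate rests on the inspection stand, at rest, plain back up and outward, on the ledge (centre 55 to 65 mm up the slope) and on both rails (centre 0 to 8 mm off the rail tops, square within 0.1 rad), centred along the ledge within 12 mm, and the retaining arm is shut (below 0.15 rad) (x of mask in the frame of stand_seat between 0.055 and 0.065 m and y of mask in the frame of stand_seat between -0.012 and 0.012 m and z of mask in the frame of stand_seat between 0 and 0.008 m and angle between the z axis of mask and the z axis of stand_seat, either way round below 0.1 rad and angle between the y axis of mask and the y axis of stand_seat, either way round below 0.1 rad and angle between mask's own z axis and vertical above 2.1 rad and value of joint keeper below 0.15 rad and linear speed of mask below 0.02 m/s and velocity of joint keeper below 0.05 rad/s); the robot touches nothing.
It fails at once if the plate is gripped with more than 60 N (contact force between the fingers and mask above 120 N).
It fails at once if the plate is knocked or pressed against the stand with more than 30 N, or against the rack with more than 40 N (contact force between mask and stand_seat above 30 N or contact force between mask and rack_seat above 40 N).
It fails at once if the bottle, carton or wafer box is moved more than 20 mm (distance of any of bottle, carton, waferbox from where it was at the start of the episode above 0.02 m).
It also fails if it takes over 67 s, if anything falls off the work surface, if the arm or the gripper's body presses on something with over 40 N, if the wrist force passes 120 N, or if a joint passes its speed limit or range.

## Working session

There is one attempt and no reset: what is moved stays moved. The work goes in short steps, Python scripts to look and compute and a tool call to move; the robot and the scene stay as the last step left them, time stands still between calls to the robot, and variables do not carry over. Pictures are saved under pics/ and viewed, about 8 in all and at most 12, crops included, and the job is handed in when it is done.

Besides the shell and the picture viewer there is one more tool, called after ">>>" as name(argument=value, ...) on one line, values as JSON. carry_out: Moves the arm, as the interface text tells. Shift numbers are shares of 0.5 m and turn numbers shares of 1.5 rad, none past 1 either way. Its arguments: {"type":"object","properties":{"offset":{"type":"array","items":{"type":"array","items":{"type":"number","minimum":-1,"maximum":1}}},"turn":{"type":"array","items":{"type":"array","items":{"type":"number","minimum":-1,"maximum":1}}},"hand":{"type":"number"},"force":{"type":"number"}},"required":["offset","turn"]}

```bash
mkdir -p pics
cat > h.py <<'E'
import numpy as np, cv2
from scipy.spatial.transform import Rotation as Ro
from bench import r, imaging, look_for, outline_of
def grab(c,fn=None):
    f=imaging.grab_frame(c)
    if fn: cv2.imwrite('pics/'+fn,cv2.cvtColor(np.asarray(f['pixels']),cv2.COLOR_RGB2BGR))
    return f
def c2w(f,p): return np.array(f['R']).T@(np.array(p)-np.array(f['t']))
def proj(f,X):
    c=np.array(f['R'])@np.array(X)+f['t']; return np.array([f['fx']*c[0]/c[2]+f['cx'],f['fy']*c[1]/c[2]+f['cy']])
def ray(f,u,v,z):
    R=np.array(f['R']); o=-R.T@np.array(f['t']); d=R.T@np.array([(u-f['cx'])/f['fx'],(v-f['cy'])/f['fy'],1])
    return o+d*(z-o[2])/d[2]
E
python3 - <<'E'
from h import *
for c in ['top','scene']:
    f=grab(c,c+'0.png'); print(c,-np.array(f['R']).T@np.array(f['t']))
    for q in ['mask','rack_seat','stand_seat','keeper','keeper_pin','keeper_pivot','bottle','carton','waferbox']:
        for d in look_for(q,c)[:3]: 
            w=c2w(f,d['xyz']); print(q,round(d['score'],2),w.round(3),proj(f,w).round())
print(r.get_obs())
a=cv2.imread('pics/top0.png');b=cv2.imread('pics/scene0.png')
cv2.imwrite('pics/a.png',cv2.resize(a,(800,600),interpolation=cv2.INTER_CUBIC));cv2.imwrite('pics/b.png',cv2.resize(b,(800,600),interpolation=cv2.INTER_CUBIC))
E
```

```text
top [0.19247831 0.08777775 1.50318577]
mask 0.59 [0.493 0.278 0.095] [202. 182.]
rack_seat 0.95 [0.264 0.356 0.045] [181. 251.]
rack_seat 0.82 [ 0.752 -0.256  0.049] [349. 113.]
rack_seat 0.73 [ 0.515 -0.243  0.058] [350. 175.]
stand_seat 0.93 [ 0.461 -0.237  0.041] [348. 191.]
keeper 0.62 [ 0.516 -0.249  0.059] [352. 175.]
keeper_pin 0.64 [ 0.517 -0.245  0.061] [351. 174.]
bottle 0.85 [0.694 0.055 0.097] [265. 125.]
carton 0.6 [0.691 0.276 0.048] [204. 132.]
waferbox 0.55 [0.491 0.03  0.029] [273. 185.]
scene [0.8632608  0.61689718 1.10831142]
mask 0.82 [0.504 0.281 0.098] [287. 232.]
rack_seat 0.84 [0.271 0.356 0.046] [353. 219.]
rack_seat 0.79 [ 0.754 -0.257  0.044] [146. 168.]
rack_seat 0.64 [0.687 0.489 0.039] [280. 327.]
stand_seat 0.49 [ 0.456 -0.231  0.049] [216. 137.]
keeper 0.67 [ 0.51  -0.23   0.057] [205. 142.]
keeper_pin 0.66 [ 0.513 -0.231  0.056] [204. 142.]
keeper_pivot 0.57 [ 0.512 -0.233  0.057] [204. 141.]
bottle 0.62 [0.715 0.071 0.095] [197. 219.]
carton 0.64 [0.703 0.281 0.049] [236. 272.]
carton 0.4 [ 0.512 -0.235  0.057] [203. 141.]
waferbox 0.58 [0.5   0.039 0.027] [246. 191.]
waferbox 0.47 [0.535 0.238 0.044] [270. 235.]
waferbox 0.42 [0.715 0.07  0.094] [197. 219.]
{'clock': 1.0, 'joints': array([-1.43405816,  0.47701164,  0.02239527,  1.5553945 , -0.01153268,
        1.10929565, -0.08310576]), 'qvel': array([ 6.69855944e-05, -1.01923670e-03,  1.36147932e-03,  1.09859663e-03,
       -9.11977694e-04,  9.47505101e-04, -2.42828645e-03]), 'tau': array([-4.01587758e-04, -5.96338785e+01,  1.60579003e+00, -2.81543952e+01,
        1.23670703e-02,  1.67929487e-03, -3.56741431e-06]), 'tcp_pos': array([0.16360436, 0.65489317, 0.20940232]), 'orientation': array([-3.83683591e-01, -3.11803074e+00, -3.32713090e-05]), 'contact_force': array([-0.31292948,  0.04349113,  0.35162714]), 'moment': array([-0.03848049,  0.00776039, -0.01032948]), 'grip_width': 0.08555063798432574}
```

View pics/a.png

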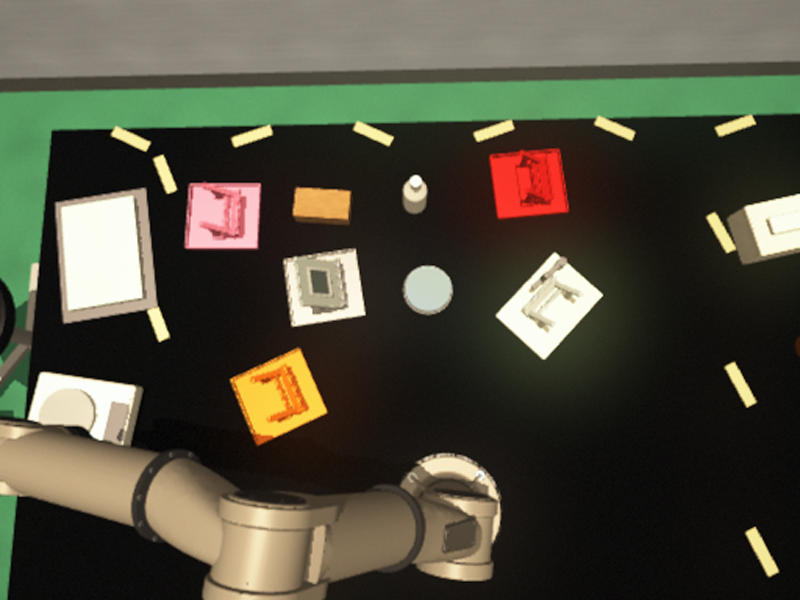

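View pics/b.png

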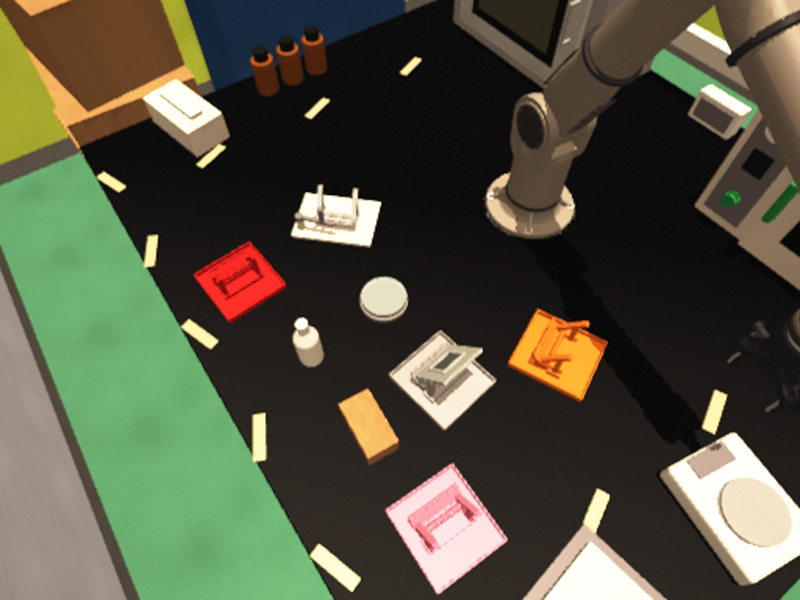

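Run:
```python
import cv2,numpy as np
t=cv2.imread('pics/top0.png');s=cv2.imread('pics/scene0.png')
def c(i,x0,x1,y0,y1): return cv2.resize(i[y0:y1,x0:x1],(400,300),interpolation=cv2.INTER_CUBIC)
o=np.vstack([np.hstack([c(t,172,244,155,209),c(t,312,392,155,215)]),np.hstack([c(s,244,324,208,268),c(s,180,252,110,164)])])
cv2.imwrite('pics/c.png',o)
```

```text
(no output)
```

View pics/c.png

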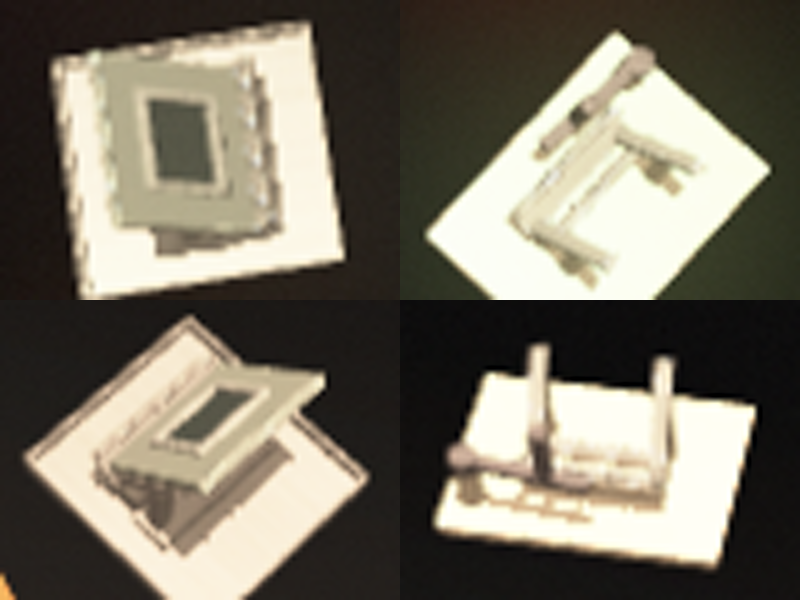

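```bash
cat >> h.py <<'E'
from scipy.optimize import least_squares
s50,c50=np.sin(np.radians(50)),np.cos(np.radians(50))
def seatR(a): # a = heading of horizontal up-slope direction
    h=np.array([np.cos(a),np.sin(a),0]); z=np.array([0,0,1.])
    X=c50*h+s50*z; Z=-s50*h+c50*z; return np.c_[X,np.cross(Z,X),Z]
def seat(p): return seatR(p[2]),np.array([p[0],p[1],.036])
def spt(p,l): R,t=seat(p); return t+R@np.array(l)
E
python3 - <<'E'
from h import *
T=grab('top');S=grab('scene')
S_=[(266,242),(286,246),(309,223.6),(288,221)]; T_=[(189,165),(192.7,195.5),(220.6,196.4),(216,166.7)]
C=[(0,-.055,8e-3),(0,.055,8e-3),(.12,.055,8e-3),(.12,-.055,8e-3)]
import itertools
res=[]
for a0 in np.arange(0,6.28,.785):
  def cost(p):
    P=[spt(p,l) for l in C]; e=[]
    for f,obs in ((T,T_),(S,S_)):
      o=np.array(obs); q=np.array([proj(f,x) for x in P])
      # best cyclic/assign
      from scipy.optimize import linear_sum_assignment
      D=np.linalg.norm(q[:,None]-o[None],axis=2); i,j=linear_sum_assignment(D); e+=list((q[i]-o[j]).ravel())
    return e
  s=least_squares(cost,[.5,.27,a0],x_scale=[.01,.01,.1]); res.append((s.cost,s.x.round(4)))
for x in sorted(res,key=lambda v:v[0])[:5]: print(x)
# stand: base corners at z=.012, rail top ends
b=[(354,161),(386,189),(317,202)]; print('base',[ray(T,*u,.012).round(3) for u in b])
for u in [(373.,188),(353,210)]: print('rail end',ray(T,*u,.097).round(3))
for u in [(334,199),(354,177)]: print('ledge end',ray(T,*u,.036).round(3))
print('pivot',ray(T,362,165,.059).round(3),'pin',ray(T,348,178,.1).round(3))
sc=lambda x,y:(180+(x-400)/5.55,110+(y-300)/5.55)
print('rail S',[ray(S,*sc(*u),.099).round(3) for u in [(540,348),(665,362)]],'pin',ray(S,*sc(540,440),.1).round(3),'piv',ray(S,*sc(460,455),.06).round(3))
E
```

```text
(np.float64(12.341864220654193), array([0.5052, 0.242 , 1.732 ]))
(np.float64(12.341864220654674), array([0.5052, 0.242 , 1.732 ]))
(np.float64(363.036286401077), array([0.5323, 0.2791, 3.2921]))
(np.float64(416.778466836605), array([0.4919, 0.3076, 4.9366]))
(np.float64(445.3943310950903), array([0.4679, 0.2674, 0.2212]))
base [array([ 0.577, -0.272,  0.012]), array([ 0.469, -0.381,  0.012]), array([ 0.428, -0.127,  0.012])]
rail end [ 0.458 -0.31   0.097]
rail end [ 0.384 -0.236  0.097]
ledge end [ 0.433 -0.185  0.036]
ledge end [ 0.512 -0.262  0.036]
pivot [ 0.55  -0.288  0.059] pin [ 0.495 -0.226  0.1  ]
rail S [array([ 0.461, -0.296,  0.099]), array([ 0.396, -0.233,  0.099])] pin [ 0.506 -0.221  0.1  ] piv [ 0.545 -0.275  0.06 ]
```

```bash
cat >> h.py <<'E'
def plan(ways,P0=None,R0=None):
    """ways: list of (pos,R or None,nrows): interpolated rows relative to pose0"""
    o=r.get_obs(); P0=o['tcp_pos'] if P0 is None else np.array(P0); R0=Ro.from_rotvec(o['orientation']) if R0 is None else R0
    p,q=P0,R0; off=[];tu=[]
    for pos,R,n in ways:
        pos=np.array(pos,float); R=q if R is None else R; d=(q.inv()*R).as_rotvec()
        print('leg',np.linalg.norm(pos-p).round(3),'ang',np.linalg.norm(d).round(3),'minrows',max(np.linalg.norm(pos-p)/.05,np.linalg.norm(d)/.15).round(1))
        for k in range(1,n+1):
            pp=p+(pos-p)*k/n; qq=q*Ro.from_rotvec(d*k/n)
            off.append((R0.inv().apply(pp-P0)/.5).round(3).tolist()); tu.append(((R0.inv()*qq).as_rotvec()/1.5).round(3).tolist())
        p,q=pos,R
    for i in range(0,len(off),8): print('offset',off[i:i+8],'\nturn',tu[i:i+8])
def down(a): # tool pointing down, jaw axis y at heading a
    y=np.array([np.cos(a),np.sin(a),0]); z=np.array([0,0,-1.]); return Ro.from_matrix(np.c_[np.cross(y,z),y,z])
E
python3 - <<'E'
from h import *
print(Ro.from_rotvec(r.get_obs()['orientation']).as_matrix().round(3))
plan([((.35,.56,.33),None,5),((.46,.40,.36),None,3)])
E
```

```text
[[-0.97   0.242  0.   ]
 [ 0.242  0.97  -0.   ]
 [-0.    -0.    -1.   ]]
leg 0.241 ang 0.0 minrows 4.8
leg 0.196 ang 0.0 minrows 3.9
offset [[-0.082, -0.019, -0.048], [-0.163, -0.038, -0.096], [-0.245, -0.056, -0.145], [-0.326, -0.075, -0.193], [-0.408, -0.094, -0.241], [-0.505, -0.179, -0.261], [-0.602, -0.265, -0.281], [-0.699, -0.351, -0.301]] 
turn [[0.0, 0.0, 0.0], [0.0, 0.0, 0.0], [0.0, 0.0, 0.0], [0.0, 0.0, 0.0], [0.0, 0.0, 0.0], [0.0, 0.0, 0.0], [0.0, 0.0, 0.0], [0.0, 0.0, 0.0]]
```

>>> carry_out(offset=[[-0.08, -0.02, -0.05], [-0.16, -0.04, -0.1], [-0.24, -0.06, -0.15], [-0.33, -0.075, -0.19], [-0.41, -0.09, -0.24], [-0.5, -0.16, -0.26], [-0.57, -0.24, -0.28], [-0.65, -0.31, -0.3]], turn=[[0, 0, 0], [0, 0, 0], [0, 0, 0], [0, 0, 0], [0, 0, 0], [0, 0, 0], [0, 0, 0], [0, 0, 0]])

```text
clock: 1.9
tcp_pos: [0.4335, 0.4369, 0.357]
orientation: [0.383, 3.118, 0.0]
contact_force: [1.4, 0.6, 0.1]
grip_width: 0.0855
```

Run:
```python
from h import *
o=r.get_obs(); print(o['clock'],o['tcp_pos'],o['joints'].round(2),o['orientation'])
f=grab('wrist','w1.png'); R=np.array(f['R']); cam=-R.T@f['t']; 
RT=Ro.from_rotvec(o['orientation']); print('cam in tool',RT.inv().apply(cam-o['tcp_pos']).round(3),'axes',(RT.inv().as_matrix()@R.T).round(2).tolist())
for d in look_for('mask','wrist')[:2]: print(d['score'],c2w(f,d['xyz']))
```

```text
1.9 [0.43346753 0.43690946 0.35695941] [-1.    0.28  0.15  1.51 -0.04  1.35  0.47] [3.83491496e-01 3.11807619e+00 3.35606885e-04]
cam in tool [ 0.067 -0.    -0.165] axes [[-0.0, -0.96, -0.26], [1.0, 0.0, -0.0], [0.0, -0.26, 0.96]]
0.91 [0.49262194 0.28690472 0.11619888]
```

View pics/w1.png

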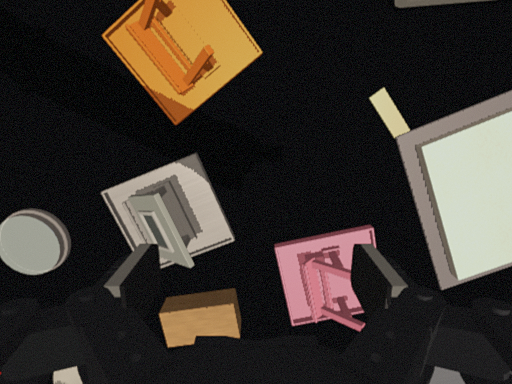

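Run:
```python
from h import *
plan([((.54,.2,.35),None,6),((.54,.0,.35),down(np.radians(55)),5),((.49,-.2,.29),down(np.radians(40)),5)])
```

```text
leg 0.252 ang 0.0 minrows 5.0
leg 0.2 ang 0.353 minrows 4.0
leg 0.215 ang 0.262 minrows 4.3
offset [[-0.052, -0.066, 0.003], [-0.104, -0.132, 0.006], [-0.156, -0.198, 0.01], [-0.208, -0.264, 0.013], [-0.26, -0.33, 0.016], [-0.312, -0.396, 0.019], [-0.333, -0.473, 0.019], [-0.353, -0.551, 0.019]] 
turn [[0.0, 0.0, 0.0], [0.0, 0.0, 0.0], [0.0, 0.0, 0.0], [0.0, 0.0, 0.0], [0.0, 0.0, 0.0], [0.0, 0.0, 0.0], [0.0, 0.001, 0.047], [0.0, 0.001, 0.094]]
offset [[-0.373, -0.628, 0.019], [-0.394, -0.705, 0.019], [-0.414, -0.783, 0.019], [-0.415, -0.865, 0.043], [-0.416, -0.948, 0.067], [-0.417, -1.03, 0.091], [-0.418, -1.113, 0.115], [-0.419, -1.195, 0.139]] 
turn [[0.001, 0.002, 0.141], [0.001, 0.003, 0.188], [0.001, 0.003, 0.235], [0.001, 0.003, 0.27], [0.001, 0.003, 0.305], [0.001, 0.003, 0.34], [0.002, 0.003, 0.375], [0.002, 0.003, 0.41]]
```

>>> carry_out(offset=[[-0.05, -0.07, 0], [-0.1, -0.13, 0], [-0.16, -0.2, 0], [-0.21, -0.26, 0], [-0.26, -0.33, 0], [-0.31, -0.4, 0], [-0.33, -0.48, 0.01], [-0.35, -0.55, 0.02]], turn=[[0, 0, 0], [0, 0, 0], [0, 0, 0], [0, 0, 0], [0, 0, 0], [0, 0, 0], [0, 0, 0], [0, 0, 0]])

```text
clock: 2.8
tcp_pos: [0.5361, 0.1272, 0.3465]
orientation: [0.386, 3.117, -0.0]
contact_force: [0.0, -0.1, 0.8]
grip_width: 0.0851
```

>>> carry_out(offset=[[-0.02, -0.08, 0], [-0.04, -0.16, 0], [-0.06, -0.24, 0], [-0.06, -0.32, 0.02], [-0.065, -0.4, 0.05], [-0.065, -0.48, 0.08], [-0.065, -0.56, 0.1], [-0.065, -0.64, 0.12]], turn=[[0, 0, 0.05], [0, 0, 0.1], [0, 0, 0.15], [0, 0, 0.2], [0, 0, 0.25], [0, 0, 0.3], [0, 0, 0.36], [0, 0, 0.41]])

```text
clock: 3.6
tcp_pos: [0.4893, -0.1901, 0.2862]
orientation: [1.314, 2.853, 0.001]
contact_force: [-0.3, 1.0, -0.2]
grip_width: 0.0852
```

Run:
```python
from h import *
o=r.get_obs(); print(o['clock'],o['tcp_pos'],o['joints'].round(2),o['orientation'])
f=grab('wrist','w2.png')
for q in ['keeper','keeper_pin','keeper_pivot','stand_seat']:
  for d in look_for(q,'wrist')[:2]: print(q,round(d['score'],2),c2w(f,d['xyz']).round(3),proj(f,c2w(f,d['xyz'])).round())
i=cv2.imread('pics/w2.png');cv2.imwrite('pics/w2b.png',cv2.resize(i,(800,600),interpolation=cv2.INTER_CUBIC))
```

```text
3.6 [ 0.48926334 -0.19009726  0.28619316] [-0.27  0.17  0.6   1.85 -0.1   1.16  1.07] [1.31387102e+00 2.85316507e+00 5.91893423e-04]
keeper 0.71 [ 0.511 -0.247  0.06 ] [240. 206.]
keeper_pin 0.79 [ 0.516 -0.244  0.057] [244. 207.]
keeper_pivot 0.97 [ 0.513 -0.246  0.06 ] [242. 207.]
stand_seat 0.91 [ 0.458 -0.237  0.044] [215. 172.]
```

View pics/w2b.png

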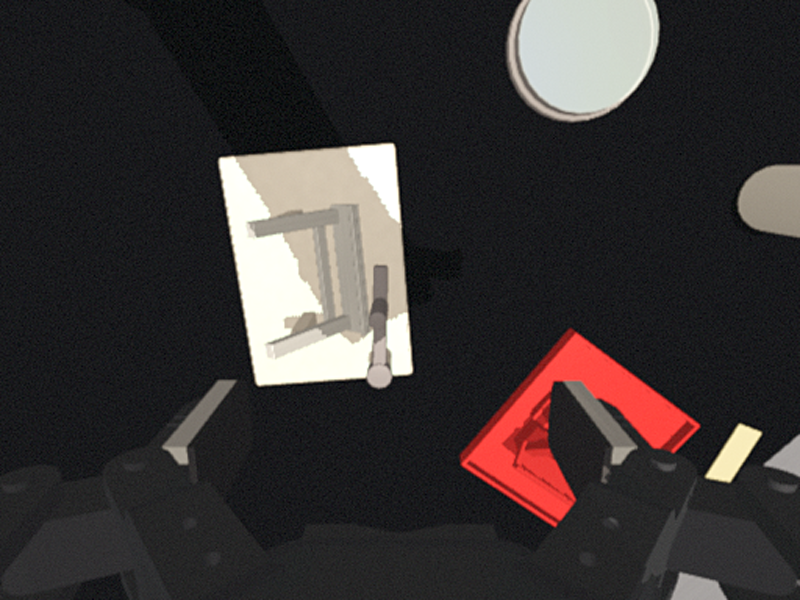

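```bash
cat > st.py <<'E'
from h import *
f=grab('wrist')
def pt(x,y,z): return ray(f,x/1.5625,y/1.5625,z)
b=[pt(*u,.012) for u in [(219,157),(395,143),(412,373),(257,386)]]
print('base',np.array(b).round(4).tolist(),[np.linalg.norm(b[i]-b[i-1]).round(4) for i in range(4)])
d=(b[2]-b[1])+(b[3]-b[0]); print('y heading',np.degrees(np.arctan2(d[1],d[0])),'x-short',np.degrees(np.arctan2(*((b[0]-b[1])+(b[3]-b[2]))[[1,0]])),'centre',np.mean(b,0))
print('pin top',pt(378,318,.103),'bar end',pt(380,268,.059),'pivot',pt(379,376,.059),pt(379,376,.07))
print('rail ends',pt(252,228,.099),pt(271,350,.099))
h=np.arctan2(d[1],d[0])-np.pi/2
# fit seat: rail top ends at l=(.082,±.046,0); lip top edge corners (z=.020 outer)
s=least_squares(lambda p:np.r_[proj(f,spt(p,(.082,-.046,0)))-np.array([252,228])/1.5625,proj(f,spt(p,(.082,.046,0)))-np.array([271,350])/1.5625,(p[2]-h)*50],[.47,-.22,h],x_scale=[.01,.01,.1]);print('seat',s.x,s.fun)
p=s.x
for l in [(.005,-.055,.02),(.005,.055,.02),(.0,-.055,.02)]: print(l,proj(f,spt(p,l))*1.5625)
E
python3 st.py
```

```text
base [[0.326, -0.2318, 0.012], [0.4313, -0.1261, 0.012], [0.5791, -0.2734, 0.012], [0.4757, -0.3804, 0.012]] [np.float64(0.2109), np.float64(0.1491), np.float64(0.2086), np.float64(0.1488)]
y heading -44.84804005944909 x-short -134.4554369372269 centre [ 0.45301357 -0.25293066  0.012     ]
pin top [ 0.50420965 -0.22893479  0.103     ] bar end [ 0.48582691 -0.20745917  0.059     ] pivot [ 0.5454168  -0.27926818  0.059     ] [ 0.54262743 -0.27529884  0.07      ]
rail ends [ 0.39518967 -0.2372754   0.099     ] [ 0.46023007 -0.30172461  0.099     ]
seat [ 0.46485403 -0.23218763 -2.35264886] [ 0.01472757 -0.15625532 -0.01577278  0.17850933  0.04467162]
(0.005, -0.055, 0.02) [348.80922159 202.84770312]
(0.005, 0.055, 0.02) [362.3271582  335.22306019]
(0.0, -0.055, 0.02) [353.31791069 202.18332524]
```

Run:
```python
from h import *
R=down(np.radians(40))
plan([((.505,-.230,.2),R,3),((.505,-.230,.086),None,4),((.505,-.230,.086),None,1)])
piv=np.array([.5454,-.2793,0]);p0=np.array([.505,-.230,.086]);v=p0-piv
W=[]
for k in range(1,13):
    a=-.1125*k; Q=Ro.from_rotvec([0,0,a]); W.append((piv+Q.apply(v),Q*R,1))
import io,contextlib
b=io.StringIO()
with contextlib.redirect_stdout(b):
    plan(W[:6],p0,R); plan(W[6:],W[5][0],W[5][1])
print('\n'.join(l for l in b.getvalue().split('\n') if not l.startswith('leg')))
print(W[-1][0])
```

```text
leg 0.098 ang 0.015 minrows 2.0
leg 0.114 ang 0.0 minrows 2.3
leg 0.0 ang 0.0 minrows 0.0
offset [[-0.028, -0.011, 0.058], [-0.055, -0.023, 0.116], [-0.083, -0.034, 0.173], [-0.083, -0.034, 0.23], [-0.083, -0.034, 0.287], [-0.083, -0.034, 0.344], [-0.083, -0.034, 0.401], [-0.083, -0.034, 0.401]] 
turn [[0.0, 0.0, 0.003], [0.0, 0.0, 0.007], [0.0, 0.0, 0.01], [0.0, 0.0, 0.01], [0.0, 0.0, 0.01], [0.0, 0.0, 0.01], [0.0, 0.0, 0.01], [0.0, 0.0, 0.01]]
offset [[-0.001, 0.014, 0.0], [-0.004, 0.028, 0.0], [-0.008, 0.042, 0.0], [-0.013, 0.055, 0.0], [-0.02, 0.068, 0.0], [-0.029, 0.079, -0.0]] 
turn [[0.0, 0.0, 0.075], [0.0, 0.0, 0.15], [0.0, 0.0, 0.225], [0.0, 0.0, 0.3], [0.0, 0.0, 0.375], [0.0, 0.0, 0.45]]
offset [[-0.001, 0.014, 0.0], [-0.004, 0.028, 0.0], [-0.008, 0.042, 0.0], [-0.013, 0.055, 0.0], [-0.02, 0.068, 0.0], [-0.029, 0.079, 0.0]] 
turn [[0.0, 0.0, 0.075], [0.0, 0.0, 0.15], [0.0, 0.0, 0.225], [0.0, 0.0, 0.3], [0.0, 0.0, 0.375], [0.0, 0.0, 0.45]]

[ 0.58465529 -0.22908375  0.086     ]
```

>>> carry_out(offset=[[-0.03, -0.01, 0.06], [-0.055, -0.023, 0.12], [-0.083, -0.034, 0.17], [-0.083, -0.034, 0.23], [-0.083, -0.034, 0.29], [-0.083, -0.034, 0.34], [-0.083, -0.034, 0.4], [-0.083, -0.034, 0.4]], turn=[[0, 0, 0.003], [0, 0, 0.007], [0, 0, 0.01], [0, 0, 0.01], [0, 0, 0.01], [0, 0, 0.01], [0, 0, 0.01], [0, 0, 0.01]], hand=0, force=20)

```text
clock: 4.7
tcp_pos: [0.5025, -0.2283, 0.0833]
orientation: [-1.323, -2.842, 0.0]
contact_force: [-0.8, 0.4, 0.9]
grip_width: 0.0853
```

>>> carry_out(offset=[[0, 0, 0], [0, 0, 0], [0, 0, 0], [0, 0, 0], [0, 0, 0], [0, 0, 0]], turn=[[0, 0, 0], [0, 0, 0], [0, 0, 0], [0, 0, 0], [0, 0, 0], [0, 0, 0]], hand=1, force=20)

```text
clock: 5.3
tcp_pos: [0.5041, -0.2314, 0.0868]
orientation: [1.331, 2.845, 0.0]
contact_force: [-0.8, 0.8, 0.0]
grip_width: 0.0002
```

Run:
```python
from h import *
f=grab('wrist','w3.png'); o=r.get_obs(); print(o['tcp_pos'],o['grip_width'])
i=cv2.imread('pics/w3.png');cv2.imwrite('pics/w3b.png',cv2.resize(i,(800,600),interpolation=cv2.INTER_CUBIC))
print(proj(f,[.505,-.23,.103])*1.5625)
```

```text
[ 0.50408103 -0.23138476  0.08667454] 0.0002363311653496145
[405.85763796 379.93253762]
```

View pics/w3b.png

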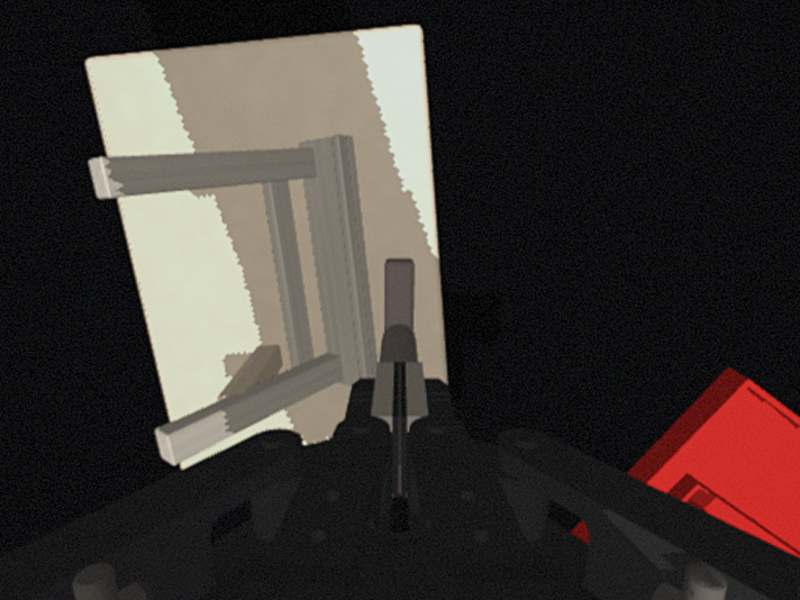

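Run:
```python
from h import *
f=grab('wrist')
pt=lambda x,y,z: ray(f,x/1.5625,y/1.5625,z)
for y in (325,340,360): print(y,[pt(398,y,z).round(4).tolist() for z in (.059,.1)])
e=pt(399,261,.059);print('end',e, 'pinbase dist from end',[np.linalg.norm(pt(398,y,.059)-e).round(4) for y in (325,340)])
for z in (.059,.073,.088,.103): print(z,proj(f,[.5058,-.2316,z])*1.5625)
print('pad width check',[np.linalg.norm(pt(383,345,z)-pt(415,345,z)).round(4) for z in (.059,.08,.1)])
T=Ro.from_rotvec(r.get_obs()['orientation']);P=r.get_obs()['tcp_pos']
for l in [(0.011,0,.014),(-.011,0,.014),(0.011,0,-.01)]: print(l,(P+T.apply(l)).round(4),proj(f,P+T.apply(l))*1.5625)
```

```text
325 [[0.5001, -0.2283, 0.059], [0.4917, -0.2181, 0.1]]
340 [[0.5042, -0.2333, 0.059], [0.4949, -0.222, 0.1]]
360 [[0.5098, -0.24, 0.059], [0.4993, -0.2272, 0.1]]
end [ 0.48357724 -0.20793327  0.059     ] pinbase dist from end [np.float64(0.0262), np.float64(0.0327)]
0.059 [403.61892199 339.43715633]
0.073 [403.92081873 351.79076658]
0.088 [404.29581265 367.13551173]
0.103 [404.73816028 385.23636985]
pad width check [np.float64(0.0131), np.float64(0.0117), np.float64(0.0103)]
(0.011, 0, 0.014) [ 0.497  -0.2229  0.0726] [400.76901841 320.59295822]
(-0.011, 0, 0.014) [ 0.5111 -0.2398  0.0726] [400.71762159 374.93182208]
(0.011, 0, -0.01) [ 0.497  -0.2229  0.0966] [400.95449221 342.46079632]
```

Run:
```python
from h import *
print(r.nose_length, r.get_obs()['tcp_pos'])
f=grab('scene','s3.png'); g=grab('top','t3.png')
o=r.get_obs();T=Ro.from_rotvec(o['orientation']);P=o['tcp_pos']
def crop(fn,c,w,h,pts,f):
    i=cv2.imread('pics/'+fn);x0,y0=int(c[0]-w/2),int(c[1]-h/2); i=cv2.resize(i[y0:y0+h,x0:x0+w],(400,600),interpolation=cv2.INTER_CUBIC)
    for p,col in pts:
        u=(proj(f,p)-[x0,y0]+.5)*[400/w,600/h]; cv2.circle(i,tuple(int(v) for v in u),4,col,1)
    return i
pts=[(P+T.apply([0,0,.014]),(0,0,255)),(P,(0,255,0)),((.505,-.231,.103),(255,0,0)),((.505,-.231,.059),(255,255,0))]
cv2.imwrite('pics/d.png',np.hstack([crop('s3.png',proj(f,P),64,96,pts,f),crop('t3.png',proj(g,P),48,72,pts,g)]))
```

```text
0.014 [ 0.50403554 -0.23137789  0.08657022]
```

View pics/d.png

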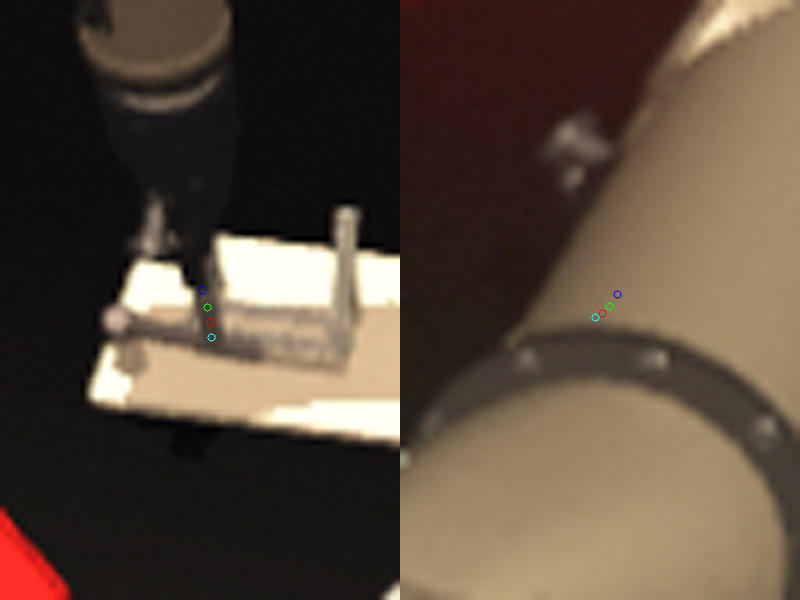

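Run:
```python
from h import *
f=grab('wrist');print(f['fx'],f['cx'],f['cy'])
o=r.get_obs();T=Ro.from_rotvec(o['orientation']);P=o['tcp_pos'];R=np.array(f['R'])
d=f['fx']*.0855/(316/1.5625)
u,v=395/1.5625,381/1.5625
c=np.array([(u-f['cx'])/f['fx']*d,(v-f['cy'])/f['fy']*d,d]); print('open front tip in tool (assuming cam as given)',T.inv().apply(c2w(f,c)-P))
```

```text
319.43083671667796 255.3164360641858 193.98004864642826
open front tip in tool (assuming cam as given) [ 0.01082395 -0.00169878 -0.04000502]
```

>>> carry_out(offset=[[0, 0, 0], [0, 0, 0], [0, 0, 0], [0, 0, 0], [0, 0, 0.03], [0, 0, 0.06], [0, 0, 0.08], [0, 0, 0.08]], turn=[[0, 0, 0], [0, 0, 0], [0, 0, 0], [0, 0, 0], [0, 0, 0], [0, 0, 0], [0, 0, 0], [0, 0, 0]], hand=0.3)

```text
clock: 6.35
tcp_pos: [0.5023, -0.2308, 0.0442]
orientation: [-1.329, -2.842, 0.001]
contact_force: [-0.4, 0.3, -0.8]
grip_width: 0.0597
```

>>> carry_out(offset=[[0, 0, 0], [0, 0, 0], [0, 0, 0], [0, 0, 0], [0, 0, 0]], turn=[[0, 0, 0], [0, 0, 0], [0, 0, 0], [0, 0, 0], [0, 0, 0]], hand=1, force=20)

```text
clock: 6.85
tcp_pos: [0.5044, -0.2315, 0.0469]
orientation: [1.33, 2.845, 0.0]
contact_force: [0.8, 0.0, 3.0]
grip_width: 0.0134
```

Gripped the pin (13.4 mm): the fingertips really sit about 41 mm further back than the reported TCP implies. Now swing.

>>> carry_out(offset=[[0, 0.014, 0], [-0.004, 0.028, 0], [-0.008, 0.042, 0], [-0.013, 0.055, 0], [-0.02, 0.068, 0], [-0.029, 0.079, 0]], turn=[[0, 0, 0.075], [0, 0, 0.15], [0, 0, 0.225], [0, 0, 0.3], [0, 0, 0.375], [0, 0, 0.45]])

```text
clock: 7.45
tcp_pos: [0.5439, -0.2176, 0.0469]
orientation: [2.203, 2.239, -0.0]
contact_force: [-1.0, -0.1, 2.5]
grip_width: 0.0134
```

>>> carry_out(offset=[[0, 0.014, 0], [-0.004, 0.028, 0], [-0.008, 0.042, 0], [-0.013, 0.055, 0], [-0.02, 0.068, 0], [-0.029, 0.079, 0]], turn=[[0, 0, 0.075], [0, 0, 0.15], [0, 0, 0.225], [0, 0, 0.3], [0, 0, 0.375], [0, 0, 0.45]])

```text
clock: 8.05
tcp_pos: [0.5832, -0.2316, 0.0469]
orientation: [2.82, 1.383, -0.001]
contact_force: [-3.4, 0.1, 3.1]
grip_width: 0.0133
```

>>> carry_out(offset=[[0, 0, 0], [0, 0, 0], [0, 0, 0]], turn=[[0, 0, 0], [0, 0, 0], [0, 0, 0]])

```text
clock: 8.35
tcp_pos: [0.5831, -0.2314, 0.0469]
orientation: [2.816, 1.392, -0.0]
contact_force: [-1.9, -0.8, 4.8]
grip_width: 0.0132
```

```bash
cat >> h.py <<'E'
RACK=np.array([.5052,.242,1.732]); STAND=np.array([.4649,-.2322,-2.3526])
def Rrack(p): M=seatR(p[2]); return Ro.from_matrix(np.c_[M[:,1],-M[:,2],-M[:,0]])
def Rstand(p): M=seatR(p[2]); return Ro.from_matrix(np.c_[-M[:,1],M[:,2],-M[:,0]])
E
python3 - <<'E'
from h import *
R0=Ro.from_rotvec(r.get_obs()['orientation']);P=r.get_obs()['tcp_pos'];Rr=Rrack(RACK)
H=spt(RACK,(.219,0,.004)); print(H, (R0.inv()*Rr).as_rotvec(), r.get_obs()['joints'].round(2))
A=P+[0,0,.2]
q=(R0.inv()*Rr).as_rotvec(); mid=lambda t:R0*Ro.from_rotvec(q*t)
plan([(A,None,4),((.57,-.08,.3),mid(.25),4)])
plan([((.56,.08,.3),mid(.5),4),((.53,.24,.28),mid(.75),4)],(.57,-.08,.3),mid(.25))
plan([(H+[0,.0,.04],Rr,5),(H,Rr,1)],(.53,.24,.28),mid(.75))
E
```

```text
[0.48309726 0.37792092 0.20633488] [ 0.32764087 -0.82347176 -2.26487241] [-0.28  0.75  0.82  1.84 -0.71  0.87  0.23]
leg 0.2 ang 0.0 minrows 4.0
leg 0.161 ang 0.608 minrows 4.1
offset [[-0.0, 0.0, -0.1], [-0.0, 0.0, -0.2], [-0.0, 0.0, -0.3], [-0.0, 0.0, -0.4], [0.056, -0.051, -0.427], [0.112, -0.102, -0.453], [0.168, -0.153, -0.48], [0.225, -0.204, -0.506]] 
turn [[0.0, 0.0, 0.0], [0.0, 0.0, 0.0], [0.0, 0.0, 0.0], [0.0, 0.0, 0.0], [0.014, -0.034, -0.094], [0.027, -0.069, -0.189], [0.041, -0.103, -0.283], [0.055, -0.137, -0.377]]
leg 0.16 ang 0.608 minrows 4.1
leg 0.164 ang 0.608 minrows 4.1
offset [[0.078, -0.013, -0.012], [0.157, -0.025, -0.024], [0.235, -0.038, -0.036], [0.313, -0.05, -0.048], [0.392, -0.071, -0.049], [0.472, -0.092, -0.05], [0.551, -0.113, -0.051], [0.63, -0.134, -0.051]] 
turn [[0.014, -0.034, -0.094], [0.027, -0.069, -0.189], [0.041, -0.103, -0.283], [0.055, -0.137, -0.377], [0.068, -0.172, -0.472], [0.082, -0.206, -0.566], [0.096, -0.24, -0.661], [0.109, -0.274, -0.755]]
leg 0.15 ang 0.608 minrows 4.1
leg 0.04 ang 0.0 minrows 0.8
offset [[0.041, 0.04, -0.017], [0.083, 0.079, -0.035], [0.124, 0.119, -0.052], [0.165, 0.159, -0.069], [0.207, 0.198, -0.087], [0.22, 0.24, -0.02]] 
turn [[0.011, -0.027, -0.075], [0.022, -0.055, -0.151], [0.033, -0.082, -0.226], [0.044, -0.11, -0.302], [0.055, -0.137, -0.377], [0.055, -0.137, -0.377]]
```

>>> carry_out(offset=[[0, 0, 0], [0, 0, 0], [0, 0, 0], [0, 0, -0.1], [0, 0, -0.2], [0, 0, -0.3], [0, 0, -0.4], [0, 0, -0.4]], turn=[[0, 0, 0], [0, 0, 0], [0, 0, 0], [0, 0, 0], [0, 0, 0], [0, 0, 0], [0, 0, 0], [0, 0, 0]], hand=0.5)

```text
clock: 9.15
tcp_pos: [0.5864, -0.2333, 0.2534]
orientation: [2.81, 1.387, 0.013]
contact_force: [-0.2, 0.4, -0.6]
grip_width: 0.0429
```

>>> carry_out(offset=[[0.056, -0.05, -0.03], [0.11, -0.1, -0.05], [0.17, -0.15, -0.08], [0.225, -0.2, -0.1], [0.225, -0.2, -0.1]], turn=[[0.014, -0.034, -0.094], [0.027, -0.069, -0.189], [0.041, -0.103, -0.283], [0.055, -0.137, -0.377], [0.055, -0.137, -0.377]])

```text
clock: 9.65
tcp_pos: [0.5749, -0.0716, 0.2957]
orientation: [2.272, 2.121, -0.338]
contact_force: [1.1, 0.4, -0.5]
grip_width: 0.0429
```

>>> carry_out(offset=[[0.078, -0.013, -0.012], [0.157, -0.025, -0.024], [0.235, -0.038, -0.036], [0.313, -0.05, -0.048], [0.392, -0.071, -0.049], [0.472, -0.092, -0.05], [0.551, -0.113, -0.051], [0.63, -0.134, -0.051]], turn=[[0.014, -0.034, -0.094], [0.027, -0.069, -0.189], [0.041, -0.103, -0.283], [0.055, -0.137, -0.377], [0.068, -0.172, -0.472], [0.082, -0.206, -0.566], [0.096, -0.24, -0.661], [0.109, -0.274, -0.755]])

```text
clock: 10.45
tcp_pos: [0.5327, 0.2412, 0.2756]
orientation: [0.706, 2.883, -0.885]
contact_force: [1.1, 0.3, -0.8]
grip_width: 0.0427
```

Run:
```python
from h import *
o=r.get_obs(); print(o['clock'],o['tcp_pos'],o['joints'].round(2),o['grip_width'])
Rr=Rrack(RACK);H=spt(RACK,(.219,0,.004))
plan([(H+[0,.0,.04],Rr,7),(H,Rr,1)])
f=grab('wrist')
for d in look_for('mask','wrist')[:2]: print(d['score'],c2w(f,d['xyz']))
```

```text
10.45 [0.53267898 0.24116617 0.27559951] [-1.16  0.6   0.67  1.49  0.08  1.54  0.56] 0.04267504524432354
leg 0.148 ang 0.62 minrows 4.1
leg 0.04 ang 0.0 minrows 0.8
offset [[0.03, 0.027, -0.013], [0.06, 0.054, -0.026], [0.091, 0.08, -0.039], [0.121, 0.107, -0.052], [0.151, 0.134, -0.065], [0.181, 0.161, -0.077], [0.211, 0.188, -0.09], [0.225, 0.229, -0.023]] 
turn [[0.008, -0.02, -0.055], [0.016, -0.04, -0.11], [0.024, -0.061, -0.165], [0.032, -0.081, -0.219], [0.041, -0.101, -0.274], [0.049, -0.121, -0.329], [0.057, -0.141, -0.384], [0.057, -0.141, -0.384]]
0.97 [0.49914323 0.2904506  0.11515427]
```

>>> carry_out(offset=[[0.03, 0.03, -0.01], [0.06, 0.05, -0.03], [0.09, 0.08, -0.04], [0.12, 0.11, -0.05], [0.15, 0.13, -0.065], [0.18, 0.16, -0.08], [0.21, 0.19, -0.09], [0.225, 0.23, -0.023]], turn=[[0.008, -0.02, -0.055], [0.016, -0.04, -0.11], [0.024, -0.061, -0.165], [0.032, -0.081, -0.219], [0.041, -0.101, -0.274], [0.049, -0.121, -0.329], [0.057, -0.141, -0.384], [0.057, -0.141, -0.384]])

```text
clock: 11.35
tcp_pos: [0.4843, 0.3823, 0.208]
orientation: [-0.234, 2.892, -1.04]
contact_force: [0.9, 0.5, -0.5]
grip_width: 0.0425
```

```bash
cat > fit.py <<'E'
from h import *
def slab(p,dy=0,fl=0):  # corners of plate on seat
    return [spt(p,(x,y+dy,z)) for x in (0,.12) for y in (-.055,.055) for z in (0,.008)]
def iou(p,f,reg,K=4):
    q=np.array([proj(f,c) for c in slab(p)]); m=np.zeros((384*K,512*K),np.uint8)
    cv2.fillConvexPoly(m,cv2.convexHull(((q+.5)*K).astype(np.float32)).astype(np.int32),1)
    g=cv2.resize(reg.astype(np.uint8),(512*K,384*K),interpolation=cv2.INTER_NEAREST)
    return -(m&g).sum()/(m|g).sum()
E
python3 - <<'E'
from fit import *
from scipy.optimize import minimize
o=r.get_obs(); print(o['clock'],o['tcp_pos'],o['joints'].round(2),o['orientation'])
f=grab('wrist','w4.png'); d=outline_of('mask','wrist')[0]; reg=d['region']; print(d['score'],reg.sum())
s=minimize(iou,RACK,(f,reg),'Nelder-Mead',options=dict(initial_simplex=RACK+np.array([[0,0,0],[.006,0,0],[0,.006,0],[0,0,.06]]),maxfev=150)); print(s.x,s.fun,iou(RACK,f,reg))
i=cv2.imread('pics/w4.png'); i=cv2.resize(i,(768,576),interpolation=cv2.INTER_CUBIC)
cs,_=cv2.findContours(cv2.resize(reg.astype(np.uint8),(768,576)),0,1); cv2.drawContours(i,cs,-1,(0,255,255),1)
for c in slab(s.x): u=(proj(f,c)+.5)*1.5; cv2.circle(i,tuple(int(v) for v in u),3,(0,0,255),-1)
cv2.imwrite('pics/w4b.png',i)
E
```

```text
11.35 [0.48425749 0.38232002 0.20798835] [-1.31  0.72  0.49  1.45  0.2   1.51  0.81] [-0.23363144  2.89208565 -1.03965158]
0.76 1396
[0.4992 0.252  1.652 ] 0.0 631975883850407.4fit.py:8: RuntimeWarning: overflow encountered in scalar negative
  return -(m&g).sum()/(m|g).sum()
```

View pics/w4b.png

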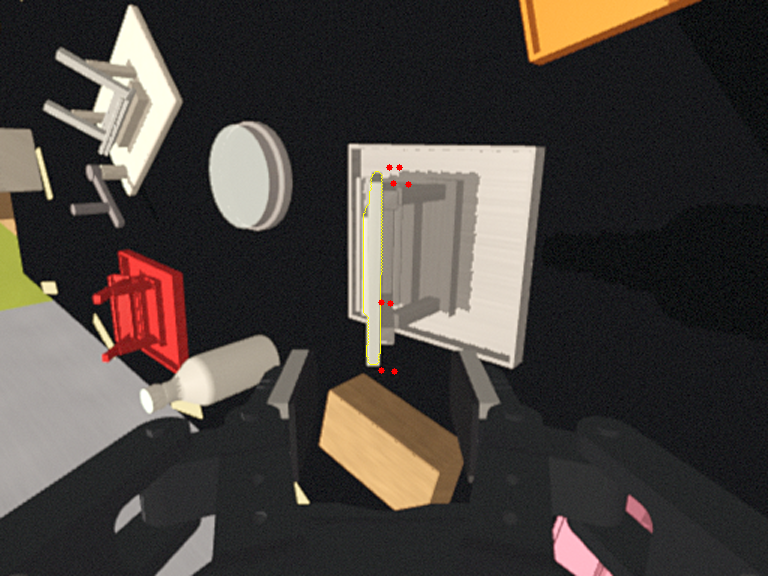

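```bash
sed -i 's/return -(m&g).sum()\/(m|g).sum()/return -float((m\&g).sum())\/float((m|g).sum())/' fit.py
cat >> fit.py <<'E'
def dofit(p0,f,reg,it=150):
    from scipy.optimize import minimize
    p0=np.array(p0); S=p0+np.array([[-.002,-.002,-.02],[.006,0,0],[0,.006,0],[0,0,.06]])
    return minimize(iou,p0,(f,reg),'Nelder-Mead',options=dict(initial_simplex=S,maxfev=it,xatol=1e-4,fatol=1e-4))
E
python3 - <<'E'
from fit import *
o=r.get_obs();print(o['tcp_pos'],o['orientation'])
f=grab('wrist'); reg=outline_of('mask','wrist')[0]['region']
s=dofit(RACK,f,reg); print(s.x,s.fun,iou(RACK,f,reg))
e=[(376,174),(374,364)]  # visible edge ends in 768 px
p=s.x
for l in [(.12,-.055,0),(.12,-.055,.008),(.12,.055,0),(.12,.055,.008)]: print(l,((proj(f,spt(p,l))+.5)*1.5).round(1))
T=grab('top'); rt=outline_of('mask','top'); 
if rt: s2=dofit(RACK,T,rt[0]['region']); print('top',rt[0]['score'],s2.x,s2.fun)
E
```

```text
[0.48178955 0.3757773  0.20187974] [-0.22929124  2.89568031 -1.06179678]
[0.50468694 0.23836406 1.71036677] -0.8023236984859525 -0.46104641627029685
(0.12, -0.055, 0) [383.5 378.7]
(0.12, -0.055, 0.008) [370.  378.5]
(0.12, 0.055, 0) [386.8 190.2]
(0.12, 0.055, 0.008) [371.8 190. ]
top 0.69 [0.50714636 0.23943121 1.73064315] -0.8950800237107291
```

Run:
```python
from fit import *
f=grab('wrist','w5.png'); reg=outline_of('mask','wrist')[0]['region']
b=min((dofit([.505+a,.24+c,1.72],f,reg) for a in (-.008,0,.006) for c in (-.003,.003)),key=lambda s:s.fun); print(b.x,b.fun)
v,u=np.nonzero(reg); print('bbox',(u.min()*1.5,(u.max()+1)*1.5,v.min()*1.5,(v.max()+1)*1.5), [ (y, u[v==y].min()*1.5,(u[v==y].max()+1)*1.5) for y in range(v.min(),v.max()+1,12)])
for l in [(.12,-.055,0),(.12,-.055,.008),(.12,.055,0),(.12,.055,.008),(0,.055,.008)]: print(l,((proj(f,spt(b.x,l))+.5)*1.5).round(1))
```

```text
[0.50513197 0.23752952 1.70894536] -0.7629903470938592
bbox (np.float64(372.0), np.float64(394.5), np.float64(174.0), np.float64(366.0)) [(116, np.float64(382.5), np.float64(390.0)), (128, np.float64(379.5), np.float64(394.5)), (140, np.float64(373.5), np.float64(391.5)), (152, np.float64(373.5), np.float64(393.0)), (164, np.float64(373.5), np.float64(393.0)), (176, np.float64(372.0), np.float64(393.0)), (188, np.float64(372.0), np.float64(394.5)), (200, np.float64(373.5), np.float64(393.0)), (212, np.float64(378.0), np.float64(391.5)), (224, np.float64(378.0), np.float64(391.5)), (236, np.float64(379.5), np.float64(390.0))]
(0.12, -0.055, 0) [390.4 368.1]
(0.12, -0.055, 0.008) [377.2 368. ]
(0.12, 0.055, 0) [393.  181.5]
(0.12, 0.055, 0.008) [378.2 181.4]
(0, 0.055, 0.008) [380.  172.9]
```

```bash
sed -i 's/^RACK=np.array.*; STAND/RACK=np.array([.5055,.2378,1.713]); STAND/' h.py
python3 - <<'E'
from h import *
o=r.get_obs(); print(o['clock'],o['tcp_pos'],o['orientation'],o['qvel'].round(3))
Rr=Rrack(RACK);print(spt(RACK,(.069,0,.004)),Rr.as_rotvec())
plan([(spt(RACK,(.18,0,.004)),Rr,2),(spt(RACK,(.069,0,.004)),Rr,6)])
E
```

```text
11.75 [0.48595863 0.37615872 0.20869721] [-0.21936963  2.89268675 -1.0498085 ] [-0.002  0.    -0.007  0.004 -0.001 -0.002 -0.001]
[0.49964844 0.27867141 0.09142822] [-0.20654169  2.89997456 -1.05550442]
leg 0.042 ang 0.012 minrows 0.8
leg 0.111 ang 0.0 minrows 2.2
offset [[0.001, -0.0, 0.042], [0.001, -0.0, 0.084], [0.002, -0.0, 0.121], [0.002, -0.0, 0.158], [0.003, -0.0, 0.195], [0.003, -0.0, 0.232], [0.003, -0.0, 0.269], [0.004, -0.001, 0.306]] 
turn [[0.001, 0.003, 0.002], [0.001, 0.007, 0.004], [0.001, 0.007, 0.004], [0.001, 0.007, 0.004], [0.001, 0.007, 0.004], [0.001, 0.007, 0.004], [0.001, 0.007, 0.004], [0.001, 0.007, 0.004]]
```

```bash
cat >> h.py <<'E'
def avg(n=12):
    P=[];Q=[]
    for _ in range(n):
        imaging.grab_frame('top'); o=r.get_obs(); P.append(o['tcp_pos']); Q.append(o['orientation'])
    R=Ro.from_rotvec(Q).mean(); print('avg',np.mean(P,0).round(4),'sd',np.std(P,0).round(4),R.as_rotvec().round(4),'t',o['clock']); return np.mean(P,0),R
E
python3 - <<'E'
from fit import *
P,R=avg(8)
fs=[]
for k in range(4):
    f=grab('wrist'); g=outline_of('mask','wrist')
    if g: s=dofit(RACK,f,g[0]['region'],90); print(s.x.round(4),round(s.fun,3),'cam in avg tool',R.inv().apply(-np.array(f['R']).T@f['t']-P).round(4)); fs.append(s.x)
p=np.mean(fs,0);print(p)
plan([(spt(p,(.18,0,.004)),Rrack(p),2),(spt(p,(.069,0,.004)),Rrack(p),6)],P,R)
E
```

```text
avg [0.4852 0.3765 0.2077] sd [0.0003 0.0001 0.0005] [-0.2219  2.8929 -1.0512] t 12.15
[0.5054 0.2381 1.7182] -0.807 cam in avg tool [ 0.0678  0.0002 -0.164 ]
[0.505  0.2369 1.7022] -0.777 cam in avg tool [ 0.0678  0.0003 -0.1639]
[0.5054 0.238  1.7112] -0.797 cam in avg tool [ 0.0678  0.0004 -0.1639]
[0.5046 0.2376 1.7058] -0.777 cam in avg tool [ 0.0678  0.0004 -0.1639]
[0.50511284 0.23765206 1.70935756]
leg 0.042 ang 0.016 minrows 0.8
leg 0.111 ang 0.0 minrows 2.2
offset [[-0.0, -0.001, 0.042], [-0.0, -0.002, 0.083], [0.0, -0.002, 0.12], [0.001, -0.002, 0.157], [0.001, -0.002, 0.194], [0.002, -0.002, 0.231], [0.002, -0.002, 0.268], [0.003, -0.002, 0.305]] 
turn [[0.0, 0.004, 0.003], [0.001, 0.008, 0.007], [0.001, 0.008, 0.007], [0.001, 0.008, 0.007], [0.001, 0.008, 0.007], [0.001, 0.008, 0.007], [0.001, 0.008, 0.007], [0.001, 0.008, 0.007]]
```

>>> carry_out(offset=[[0, 0, 0.04], [0, -0.002, 0.08], [0, -0.002, 0.12], [0, -0.002, 0.16], [0, -0.002, 0.2], [0.002, -0.002, 0.25], [0.002, -0.002, 0.3], [0.002, -0.002, 0.3]], turn=[[0, 0.004, 0.003], [0, 0.008, 0.007], [0, 0.008, 0.007], [0, 0.008, 0.007], [0, 0.008, 0.007], [0, 0.008, 0.007], [0, 0.008, 0.007], [0, 0.008, 0.007]])

```text
clock: 13.35
tcp_pos: [0.4982, 0.2768, 0.0913]
orientation: [-0.199, 2.903, -1.064]
contact_force: [0.1, -0.3, 1.3]
grip_width: 0.0425
```

Run:
```python
from h import *
P,R=avg(5); f=grab('wrist','w6.png'); print(r.get_obs()['contact_force'])
p=[.5051,.2377,1.71]; S=seatR(p[2]); print('in seat',S.T@(P-spt(p,(0,0,0))))
i=cv2.resize(cv2.imread('pics/w6.png')[60:384,100:412],(780,600)[:2],interpolation=cv2.INTER_CUBIC)
cv2.imwrite('pics/w6b.png',i)
```

```text
avg [0.4993 0.2812 0.0932] sd [0.0003 0.0012 0.0004] [-0.2022  2.9012 -1.055 ] t 13.6
[ 0.3815646   0.75140892 -0.29859389]
in seat [ 0.07199742 -0.00025749  0.00318605]
```

View pics/w6b.png

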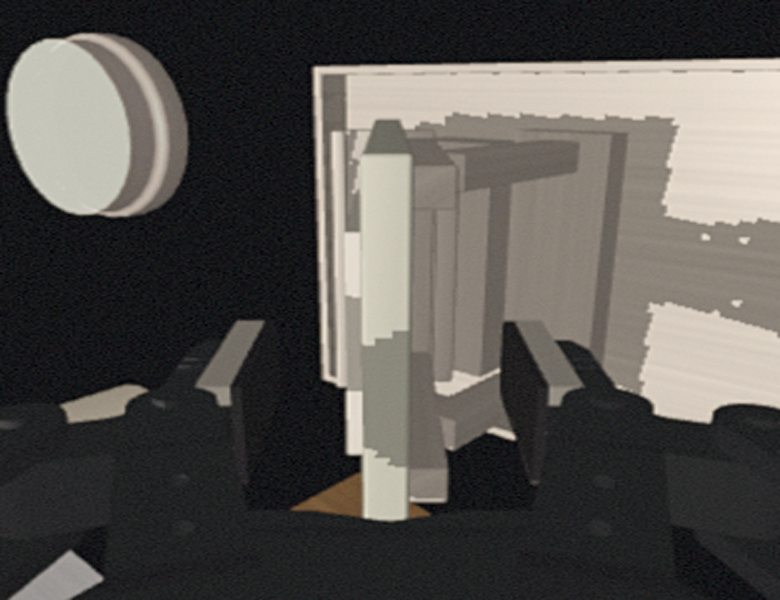

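>>> carry_out(offset=[[0, 0, 0.006], [0, 0, 0.006], [0, 0, 0.006], [0, 0, 0.006], [0, 0, 0.006], [0, 0, 0.006], [0, 0, 0.006]], turn=[[0, 0, 0], [0, 0, 0], [0, 0, 0], [0, 0, 0], [0, 0, 0], [0, 0, 0], [0, 0, 0]], hand=1, force=35)

```text
clock: 14.35
tcp_pos: [0.4997, 0.2772, 0.0918]
orientation: [-0.2, 2.9, -1.06]
contact_force: [-1.2, -1.5, 5.4]
grip_width: 0.0108
```

Run:
```python
from h import *
P,R=avg(5); o=r.get_obs(); print(o['contact_force'],o['grip_width'],o['joints'].round(2))
p=[.5051,.2377,1.71]; S=seatR(p[2]); print('in seat',S.T@(P-spt(p,(0,0,0))), (Rrack(p).inv()*R).as_rotvec())
x=S[:,0]
plan([(P+x*.03,None,2),(P+x*.10+[0,0,.04],None,4)],P,R)
```

```text
avg [0.4997 0.2771 0.0918] sd [0. 0. 0.] [-0.2     2.9    -1.0604] t 14.6
[-0.96672303  0.04749006  6.47162296] 0.010375401854264051 [-1.23  0.77  0.48  1.69  0.22  1.21  0.79]
in seat [ 6.83285762e-02 -8.04119698e-05  5.36596890e-03] [0.00299752 0.00086555 0.00117203]
leg 0.03 ang 0.0 minrows 0.6
leg 0.104 ang 0.0 minrows 2.1
offset [[0.0, -0.0, -0.03], [0.0, -0.0, -0.06], [0.0, -0.013, -0.11], [0.0, -0.026, -0.161], [0.0, -0.039, -0.211], [0.0, -0.052, -0.261]] 
turn [[-0.0, 0.0, 0.0], [-0.0, 0.0, 0.0], [-0.0, 0.0, 0.0], [-0.0, 0.0, 0.0], [-0.0, 0.0, 0.0], [-0.0, 0.0, 0.0]]
```

>>> carry_out(offset=[[0, 0, 0], [0, 0, 0], [0, 0, 0]], turn=[[0, 0, 0], [0, 0, 0], [0, 0, 0]], hand=0.75)

```text
clock: 14.9
tcp_pos: [0.4992, 0.2788, 0.0902]
orientation: [-0.203, 2.902, -1.055]
contact_force: [0.1, -0.3, 0.3]
grip_width: 0.0215
```

>>> carry_out(offset=[[0, 0.002, -0.012], [0, 0.002, -0.012], [0, 0.002, -0.012]], turn=[[0, 0, 0], [0, 0, 0], [0, 0, 0]])

```text
clock: 15.2
tcp_pos: [0.4988, 0.2835, 0.0945]
orientation: [-0.203, 2.901, -1.055]
contact_force: [-0.8, -0.3, -0.1]
grip_width: 0.0212
```

>>> carry_out(offset=[[0, 0, 0], [0, 0, 0], [0, 0, 0], [0, 0, 0], [0, 0, 0], [0, 0, 0], [0, 0, 0], [0, 0, 0]], turn=[[0, 0, 0], [0, 0, 0], [0, 0, 0], [0, 0, 0], [0, 0, 0], [0, 0, 0], [0, 0, 0], [0, 0, 0]], hand=1)

```text
clock: 16.0
tcp_pos: [0.4988, 0.2825, 0.095]
orientation: [-0.201, 2.901, -1.057]
contact_force: [-0.4, -0.6, 5.6]
grip_width: 0.0073
```

Run:
```python
from h import *
P,R=avg(4); o=r.get_obs(); print(o['contact_force'],o['grip_width'])
p=[.5051,.2377,1.71]; S=seatR(p[2]); print('in seat',S.T@(P-spt(p,(0,0,0))))
f=grab('wrist','w7.png'); i=cv2.resize(cv2.imread('pics/w7.png')[60:384,100:412],(780,600),interpolation=cv2.INTER_CUBIC);cv2.imwrite('pics/w7b.png',i)
```

```text
avg [0.4989 0.2825 0.095 ] sd [0. 0. 0.] [-0.2007  2.901  -1.0573] t 16.2
[-2.15207037 -0.51730472  5.27627531] 0.0075449386544541005
in seat [ 7.42878403e-02 -4.08197105e-05  3.24855395e-03]
```

```bash
cat > go.py <<'E'
from h import *
P0=np.array([.4989,.2825,.095]);R0=Ro.from_rotvec([-.2007,2.901,-1.0573]);Rs=Rstand(STAND)
q=(R0.inv()*Rs).as_rotvec(); print(q,np.linalg.norm(q)); mid=lambda t:R0*Ro.from_rotvec(q*t)
for t in np.arange(0,1.01,.25): print(mid(t).as_matrix()[:,2].round(2),mid(t).as_matrix()[:,0].round(2))
x=seatR(1.71)[:,0]
Sh=spt(STAND,(.20,0,.009)); print(Sh)
plan([(P0+x*.03,None,3),(P0+x*.05+[0,0,.05],None,2),((.488,.30,.27),None,3)],P0,R0)
plan([((.50,.27,.36),mid(.1),3),((.56,.10,.36),mid(.3),5)],(.488,.30,.27),R0)
E
python3 go.py
```

```text
[-1.29055769e+00  5.65206691e-04  9.94253978e-01] 1.6291348763511209
[ 0.09 -0.64 -0.77] [-0.99 -0.14 -0.  ]
[ 0.09 -0.36 -0.93] [-0.99  0.08 -0.13]
[ 0.16 -0.05 -0.99] [-0.93  0.31 -0.17]
[ 0.29  0.23 -0.93] [-0.84  0.53 -0.13]
[ 0.45  0.46 -0.77] [-0.71  0.7   0.  ]
[ 0.37918097 -0.31853749  0.19499398]
leg 0.03 ang 0.0 minrows 0.6
leg 0.067 ang 0.0 minrows 1.3
leg 0.088 ang 0.0 minrows 1.8
offset [[0.0, -0.0, -0.02], [0.0, -0.0, -0.04], [0.0, -0.0, -0.06], [0.0, -0.032, -0.118], [0.0, -0.064, -0.177], [0.006, -0.108, -0.215], [0.011, -0.152, -0.254], [0.017, -0.196, -0.292]] 
turn [[0.0, 0.0, -0.0], [0.0, 0.0, -0.0], [0.0, 0.0, -0.0], [0.0, 0.0, -0.0], [0.0, 0.0, -0.0], [0.0, 0.0, -0.0], [0.0, 0.0, -0.0], [0.0, 0.0, -0.0]]
leg 0.096 ang 0.163 minrows 1.9
leg 0.18 ang 0.326 minrows 3.6
offset [[-0.005, -0.055, -0.032], [-0.01, -0.109, -0.065], [-0.016, -0.164, -0.097], [-0.03, -0.218, -0.052], [-0.044, -0.272, -0.006], [-0.059, -0.326, 0.039], [-0.073, -0.38, 0.084], [-0.088, -0.434, 0.13]] 
turn [[-0.029, 0.0, 0.022], [-0.057, 0.0, 0.044], [-0.086, 0.0, 0.066], [-0.12, 0.0, 0.093], [-0.155, 0.0, 0.119], [-0.189, 0.0, 0.146], [-0.224, 0.0, 0.172], [-0.258, 0.0, 0.199]]
```

>>> carry_out(offset=[[0, 0, -0.02], [0, 0, -0.04], [0, 0, -0.06], [0, -0.03, -0.12], [0, -0.06, -0.18], [0.006, -0.11, -0.215], [0.01, -0.15, -0.25], [0.017, -0.2, -0.29]], turn=[[0, 0, 0], [0, 0, 0], [0, 0, 0], [0, 0, 0], [0, 0, 0], [0, 0, 0], [0, 0, 0], [0, 0, 0]])

```text
clock: 17.05
tcp_pos: [0.4874, 0.3001, 0.2705]
orientation: [-0.205, 2.902, -1.052]
contact_force: [0.4, 1.6, -2.8]
grip_width: 0.0074
```

>>> carry_out(offset=[[-0.005, -0.055, -0.032], [-0.01, -0.11, -0.065], [-0.016, -0.164, -0.097], [-0.03, -0.22, -0.05], [-0.044, -0.27, -0.006], [-0.06, -0.326, 0.04], [-0.073, -0.38, 0.084], [-0.09, -0.434, 0.13]], turn=[[-0.029, 0, 0.022], [-0.057, 0, 0.044], [-0.086, 0, 0.066], [-0.12, 0, 0.093], [-0.155, 0, 0.119], [-0.189, 0, 0.146], [-0.224, 0, 0.172], [-0.258, 0, 0.199]])

```text
clock: 17.85
tcp_pos: [0.5617, 0.0984, 0.3603]
orientation: [0.214, 2.978, -0.44]
contact_force: [0.7, -0.2, -2.6]
grip_width: 0.0072
```

```bash
cat > go2.py <<'E'
from h import *
P,R=avg(5); print(r.get_obs()['grip_width'],r.get_obs()['joints'].round(2))
Rs=Rstand(STAND); q=(R.inv()*Rs).as_rotvec(); print(q,np.linalg.norm(q)); mid=lambda t:R*Ro.from_rotvec(q*t)
Sh=spt(STAND,(.20,0,.009)); B=(.53,-.12,.36)
plan([((.555,.0,.36),mid(.3),4),(B,mid(.55),4)],P,R)
plan([((.44,-.26,.34),mid(.8),4),(Sh+[0,0,.08],Rs,4)],B,mid(.55))
E
python3 go2.py
```

```text
avg [0.5621 0.094  0.361 ] sd [0.0008 0.0044 0.0009] [ 0.2248  2.977  -0.4439] t 18.1
0.007198672386269853 [-1.04  0.22  0.68  1.68  0.19  1.31  1.01]
[-0.90042432  0.00277988  0.68934169] 1.1340033782912848
leg 0.094 ang 0.34 minrows 2.3
leg 0.123 ang 0.284 minrows 2.5
offset [[-0.002, -0.045, 0.014], [-0.005, -0.09, 0.028], [-0.007, -0.135, 0.042], [-0.01, -0.179, 0.057], [-0.005, -0.238, 0.073], [-0.001, -0.297, 0.09], [0.004, -0.356, 0.107], [0.008, -0.415, 0.123]] 
turn [[-0.045, 0.0, 0.034], [-0.09, 0.0, 0.069], [-0.135, 0.0, 0.103], [-0.18, 0.001, 0.138], [-0.218, 0.001, 0.167], [-0.255, 0.001, 0.195], [-0.293, 0.001, 0.224], [-0.33, 0.001, 0.253]]
leg 0.168 ang 0.284 minrows 3.4
leg 0.107 ang 0.227 minrows 2.1
offset [[0.007, -0.082, -0.013], [0.013, -0.165, -0.027], [0.02, -0.247, -0.04], [0.026, -0.33, -0.053], [0.043, -0.377, -0.035], [0.06, -0.424, -0.016], [0.077, -0.471, 0.002], [0.094, -0.518, 0.021]] 
turn [[-0.038, 0.0, 0.029], [-0.075, 0.0, 0.057], [-0.113, 0.0, 0.086], [-0.15, 0.0, 0.115], [-0.18, 0.001, 0.138], [-0.21, 0.001, 0.161], [-0.24, 0.001, 0.184], [-0.27, 0.001, 0.207]]
```

>>> carry_out(offset=[[-0.002, -0.045, 0.014], [-0.005, -0.09, 0.028], [-0.007, -0.135, 0.042], [-0.01, -0.18, 0.057], [-0.005, -0.24, 0.073], [0, -0.3, 0.09], [0.004, -0.356, 0.107], [0.008, -0.415, 0.123]], turn=[[-0.045, 0, 0.034], [-0.09, 0, 0.069], [-0.135, 0, 0.103], [-0.18, 0, 0.138], [-0.218, 0, 0.167], [-0.255, 0, 0.195], [-0.293, 0, 0.224], [-0.33, 0, 0.253]])

```text
clock: 18.9
tcp_pos: [0.531, -0.1148, 0.3595]
orientation: [0.693, 2.833, 0.33]
contact_force: [1.4, -0.4, -2.6]
grip_width: 0.0072
```

>>> carry_out(offset=[[0.007, -0.08, -0.013], [0.013, -0.165, -0.027], [0.02, -0.247, -0.04], [0.026, -0.33, -0.053], [0.043, -0.377, -0.035], [0.06, -0.424, -0.016], [0.077, -0.47, 0.002], [0.094, -0.518, 0.02]], turn=[[-0.038, 0, 0.029], [-0.075, 0, 0.057], [-0.113, 0, 0.086], [-0.15, 0, 0.115], [-0.18, 0, 0.138], [-0.21, 0, 0.161], [-0.24, 0, 0.184], [-0.27, 0, 0.207]])

```text
clock: 19.7
tcp_pos: [0.382, -0.315, 0.2741]
orientation: [1.029, 2.532, 0.918]
contact_force: [0.3, 0.7, -3.0]
grip_width: 0.0075
```

```bash
cat > go3.py <<'E'
from h import *
P,R=avg(8); print(r.get_obs()['grip_width'],r.get_obs()['joints'].round(2))
Rs=Rstand(STAND); print('err',(R.inv()*Rs).as_rotvec(),'in seat',seatR(STAND[2]).T@(P-spt(STAND,(0,0,0))))
plan([(spt(STAND,(.20,0,.009)),Rs,3)],P,R)
E
python3 go3.py
```

```text
avg [ 0.3809 -0.3157  0.2742] sd [0.0021 0.0014 0.0018] [1.0338 2.5314 0.9148] t 20.1
0.007221543672288118 [ 0.16  0.42  1.1   1.98 -0.96  1.51  2.43]
err [-0.00440753 -0.00360128  0.00504848] in seat [ 0.25863245 -0.00076251  0.06233849]
leg 0.079 ang 0.008 minrows 1.6
offset [[-0.0, -0.035, 0.039], [-0.001, -0.071, 0.078], [-0.001, -0.106, 0.118]] 
turn [[-0.001, -0.001, 0.001], [-0.002, -0.002, 0.002], [-0.003, -0.002, 0.003]]
```

>>> carry_out(offset=[[0, -0.035, 0.04], [0, -0.07, 0.08], [0, -0.1, 0.11], [0, -0.1, 0.11], [0, -0.1, 0.11]], turn=[[0, 0, 0], [-0.002, -0.002, 0.002], [-0.003, -0.002, 0.003], [-0.003, -0.002, 0.003], [-0.003, -0.002, 0.003]])

```text
clock: 20.6
tcp_pos: [0.3798, -0.3176, 0.2019]
orientation: [1.035, 2.523, 0.919]
contact_force: [0.5, -1.1, -2.6]
grip_width: 0.0071
```

Run:
```python
from h import *
import pickle
P,R=avg(6); Rs=Rstand(STAND); print('err',(R.inv()*Rs).as_rotvec(),'in seat',seatR(STAND[2]).T@(P-spt(STAND,(0,0,0))))
f=grab('wrist','w8.png'); pickle.dump({k:np.array(f[k]) for k in f if k!='pixels'},open('w8.pkl','wb'))
i=cv2.resize(cv2.imread('pics/w8.png'),(800,600),interpolation=cv2.INTER_CUBIC)
L=[(.082,-.046,0),(.082,.046,0),(0,-.046,0),(0,.046,0),(0.005,-.055,.02),(.005,.055,.02)]
for l in L:
    u=proj(f,spt(STAND,l))*1.5625; print(l,u.round()); cv2.circle(i,tuple(int(v) for v in u),3,(0,0,255),1)
for q in ['mask','stand_seat']:
    for d in look_for(q,'wrist')[:1]: print(q,d['score'],c2w(f,d['xyz']))
cv2.imwrite('pics/w8b.png',i)
```

```text
avg [ 0.3796 -0.3182  0.2023] sd [0.0002 0.0001 0.0002] [1.0354 2.5221 0.9178] t 20.9
err [0.00150976 0.00214733 0.00345573] in seat [2.05261271e-01 5.13394110e-05 1.41338302e-02]
(0.082, -0.046, 0) [376. 204.]
(0.082, 0.046, 0) [377. 356.]
(0, -0.046, 0) [381. 195.]
(0, 0.046, 0) [382. 317.]
(0.005, -0.055, 0.02) [409. 183.]
(0.005, 0.055, 0.02) [407. 330.]
mask 0.94 [ 0.35040141 -0.32355898  0.23921441]
stand_seat 0.75 [ 0.44909508 -0.23591422  0.03963291]
```

View pics/w8b.png

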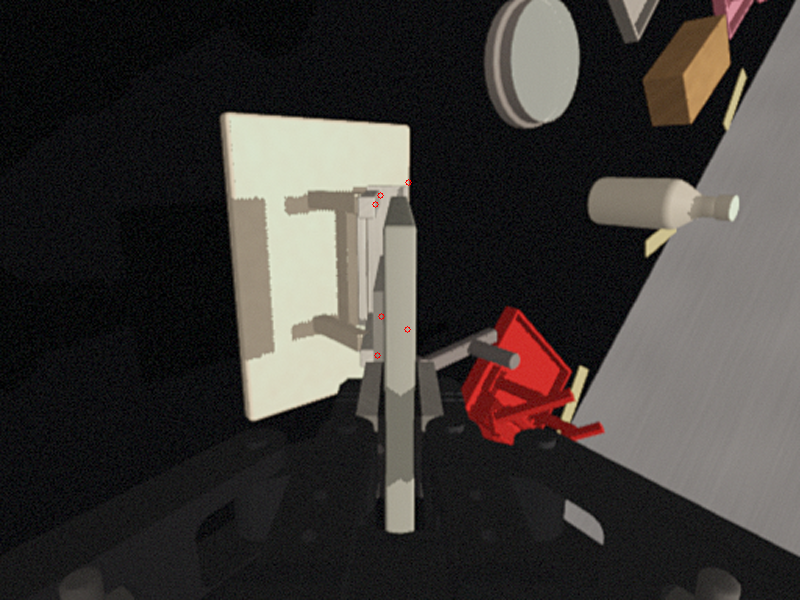

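Run:
```python
from h import *
import pickle
f=pickle.load(open('w8.pkl','rb'))
for l in [(.251,-.055,.0101),(.251,-.055,.0181),(.251,.055,.0101),(.251,.055,.0181),(.131,-.055,.0101),(.131,-.055,.0181)]: print(l,(proj(f,spt(STAND,l))*1.5625).round(1))
# refit stand from rail ends + base corners
O=[((.082,-.046,0),(378,206)),((.082,.046,0),(378,357))]
b=[(221,113),(409,126),(250,419)]
W=[ray(f,u/1.5625,v/1.5625,.012) for u,v in b]; print(np.array(W).round(4))
S=seatR(STAND[2]); print([ (S.T@(w-spt(STAND,(0,0,0)))).round(4) for w in W]); 
old=np.array([[0.326, -0.2318, 0.012], [0.4313, -0.1261, 0.012], [0.4757, -0.3804, 0.012]]); print(np.array(W)-old)
P,R=np.array([.3796,-.3182,.2023]),Ro.from_rotvec([1.0354,2.5221,.9178]);Rs=Rstand(STAND)
plan([(spt(STAND,(.12,0,.011)),Rs,4),(spt(STAND,(.085,0,.011)),Rs,3)],P,R)
```

```text
(0.251, -0.055, 0.0101) [386.4 219.8]
(0.251, -0.055, 0.0181) [420.3 219.9]
(0.251, 0.055, 0.0101) [387.9 595.7]
(0.251, 0.055, 0.0181) [415.  595.7]
(0.131, -0.055, 0.0101) [392.5 192.5]
(0.131, -0.055, 0.0181) [409.6 192.5]
[[ 0.323  -0.237   0.012 ]
 [ 0.4295 -0.13    0.012 ]
 [ 0.4704 -0.3808  0.012 ]]
[array([ 0.0481, -0.0974, -0.0946]), array([-0.049 , -0.0971,  0.021 ]), array([ 0.0469,  0.1086, -0.0933])]
[[-3.03038505e-03 -5.17604822e-03  1.04083409e-17]
 [-1.75157957e-03 -3.90831352e-03  1.04083409e-17]
 [-5.31121377e-03 -4.36427551e-04 -4.51028104e-17]]
leg 0.085 ang 0.004 minrows 1.7
leg 0.035 ang 0.0 minrows 0.7
offset [[0.0, -0.002, 0.043], [0.0, -0.003, 0.085], [0.0, -0.005, 0.128], [0.001, -0.006, 0.17], [0.001, -0.006, 0.194], [0.001, -0.007, 0.217], [0.001, -0.007, 0.24]] 
turn [[0.0, 0.0, 0.001], [0.0, 0.001, 0.001], [0.001, 0.001, 0.002], [0.001, 0.001, 0.002], [0.001, 0.001, 0.002], [0.001, 0.001, 0.002], [0.001, 0.001, 0.002]]
```

>>> carry_out(offset=[[0.002, -0.002, 0.04], [0.003, -0.004, 0.08], [0.003, -0.006, 0.12], [0.003, -0.008, 0.16], [0.003, -0.01, 0.2], [0.003, -0.011, 0.22], [0.003, -0.011, 0.24], [0.003, -0.011, 0.24]], turn=[[0, 0, 0], [0, 0, 0.001], [0, 0, 0.002], [0, 0, 0.002], [0, 0, 0.002], [0, 0, 0.002], [0, 0, 0.002], [0, 0, 0.002]])

```text
clock: 21.85
tcp_pos: [0.4297, -0.264, 0.1048]
orientation: [1.042, 2.523, 0.922]
contact_force: [0.1, 0.7, -2.4]
grip_width: 0.0072
```

```bash
cat > chk.py <<'E'
from h import *
import pickle,sys
n=sys.argv[1]
P,R=avg(6); Rs=Rstand(STAND); o=r.get_obs(); print('err',(R.inv()*Rs).as_rotvec().round(4),'in seat',(seatR(STAND[2]).T@(P-spt(STAND,(0,0,0)))).round(4),o['contact_force'].round(1),o['grip_width'])
f=grab('wrist',n+'.png'); pickle.dump({k:np.array(f[k]) for k in f if k!='pixels'},open(n+'.pkl','wb'))
cv2.imwrite('pics/'+n+'b.png',cv2.resize(cv2.imread('pics/'+n+'.png')[60:300,140:460],(800,600),interpolation=cv2.INTER_CUBIC))
E
python3 chk.py w9
```

```text
avg [ 0.4294 -0.2657  0.106 ] sd [0.     0.0004 0.0003] [1.0424 2.5209 0.9189] t 22.15
err [ 0.0012  0.0021 -0.0016] in seat [ 0.085  -0.0016  0.0077] [-0.2  0.2 -1.9] 0.006957435653465672
```

View pics/w9b.png

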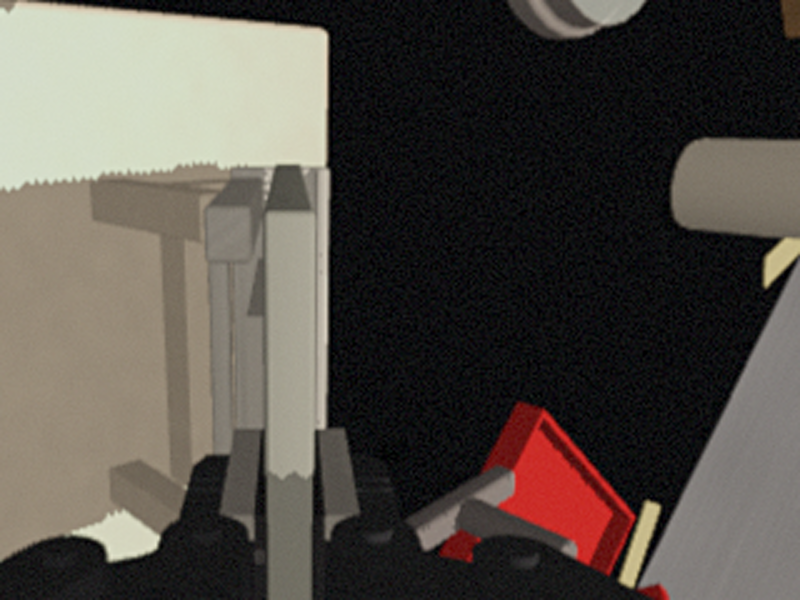

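Run:
```python
from h import *
import pickle
f=pickle.load(open('w9.pkl','rb'))
pp=lambda l:((proj(f,spt(STAND,l))-[140,60])*2.5).round(1)
for n,l,o in [('rail',(.082,-.052,0),(252,205)),('rail',(.082,-.040,0),(252,262)),('lip in',(.005,-.055,.016),(318,168)),('lip out',(.005,-.055,.02),(330,168)),('plate',(.1307,-.0566,.0037),(266,212)),('plate',(.1307,-.0566,.0117),(312,212)),('pl bot',(.0107,-.0566,.0037),(274,167)),('pl bot',(.0107,-.0566,.0117),(303,167))]: print(n,l,pp(l),'obs',o)
```

```text
rail (0.082, -0.052, 0) [253.4 197.4] obs (252, 205)
rail (0.082, -0.04, 0) [254.2 254.5] obs (252, 262)
lip in (0.005, -0.055, 0.016) [317.4 161.1] obs (318, 168)
lip out (0.005, -0.055, 0.02) [330.7 161.1] obs (330, 168)
plate (0.1307, -0.0566, 0.0037) [264.3 199.5] obs (266, 212)
plate (0.1307, -0.0566, 0.0117) [318.3 199.4] obs (312, 212)
pl bot (0.0107, -0.0566, 0.0037) [276.1 156.7] obs (274, 167)
pl bot (0.0107, -0.0566, 0.0117) [303.4 156.7] obs (303, 167)
```

>>> carry_out(offset=[[0, -0.002, 0.002], [0, -0.004, 0.003], [0, -0.004, 0.003], [0, -0.004, 0.003]], turn=[[0, 0, 0], [0, 0, 0], [0, 0, 0], [0, 0, 0]])

```text
clock: 22.6
tcp_pos: [0.4291, -0.2656, 0.1033]
orientation: [1.042, 2.521, 0.92]
contact_force: [0.2, -0.2, -2.9]
grip_width: 0.0071
```

>>> carry_out(offset=[[0, 0, 0.002], [0, 0, 0.003], [0, 0, 0.003], [0, 0, 0.003]], turn=[[0, 0, 0], [0, 0, 0], [0, 0, 0], [0, 0, 0]])

```text
clock: 23.0
tcp_pos: [0.4298, -0.2648, 0.1021]
orientation: [1.042, 2.521, 0.92]
contact_force: [1.0, -0.3, -2.9]
grip_width: 0.0072
```

```bash
python3 chk.py w10
python3 - <<'E'
from h import *
for c in ('wrist',):
    f=grab(c)
    for k in range(1):
        g=outline_of('mask',c)[0]['region']; v,u=np.nonzero(g); print('rows',[(int(y),int(u[v==y].min()),int(u[v==y].max())) for y in range(v.min(),v.max(),8)])
E
```

```text
avg [ 0.4298 -0.2649  0.1022] sd [0. 0. 0.] [1.0421 2.5215 0.9198] t 23.3
err [ 0.0014  0.0012 -0.0016] in seat [ 0.0815 -0.0019  0.0058] [ 0.2 -0.4 -2.5] 0.007069316274814447
rows [(124, 255, 257), (132, 249, 262), (140, 247, 264), (148, 247, 266), (156, 246, 266), (164, 244, 265), (172, 241, 265), (180, 240, 265), (188, 239, 265), (196, 239, 265), (204, 239, 265), (212, 239, 265), (220, 239, 265), (228, 239, 265), (236, 246, 265), (244, 246, 265), (252, 247, 264), (260, 246, 264), (268, 247, 263), (276, 247, 263), (284, 248, 264), (292, 247, 264), (300, 247, 264), (308, 247, 264), (316, 247, 264), (324, 247, 264), (332, 247, 264)]
```

>>> carry_out(offset=[[0, 0, 0.002], [0, 0, 0.002], [0, 0, 0.002]], turn=[[0, 0, 0], [0, 0, 0], [0, 0, 0]])

```text
clock: 23.75
tcp_pos: [0.4302, -0.2643, 0.1014]
orientation: [1.042, 2.522, 0.92]
contact_force: [0.7, 0.2, -2.3]
grip_width: 0.0074
```

>>> carry_out(offset=[[0, 0, 0.002], [0, 0, 0.002], [0, 0, 0.002]], turn=[[0, 0, 0], [0, 0, 0], [0, 0, 0]])

```text
clock: 24.05
tcp_pos: [0.4306, -0.2639, 0.1006]
orientation: [1.042, 2.522, 0.92]
contact_force: [-0.2, 0.0, -2.5]
grip_width: 0.0073
```

>>> carry_out(offset=[[0, 0, 0.002], [0, 0, 0.002], [0, 0, 0.002]], turn=[[0, 0, 0], [0, 0, 0], [0, 0, 0]])

```text
clock: 24.35
tcp_pos: [0.4312, -0.2634, 0.0999]
orientation: [1.042, 2.521, 0.92]
contact_force: [-0.2, 0.3, -2.9]
grip_width: 0.0077
```

>>> carry_out(offset=[[0, 0, 0.002], [0, 0, 0.002], [0, 0, 0.002]], turn=[[0, 0, 0], [0, 0, 0], [0, 0, 0]])

```text
clock: 24.65
tcp_pos: [0.4316, -0.263, 0.0991]
orientation: [1.042, 2.522, 0.92]
contact_force: [0.4, 0.4, -3.1]
grip_width: 0.0071
```

>>> carry_out(offset=[[0, 0, 0.002], [0, 0, 0.002], [0, 0, 0.002]], turn=[[0, 0, 0], [0, 0, 0], [0, 0, 0]])

```text
clock: 24.95
tcp_pos: [0.432, -0.2625, 0.0983]
orientation: [1.042, 2.522, 0.92]
contact_force: [0.6, 0.4, -2.9]
grip_width: 0.0068
```

>>> carry_out(offset=[[0, 0, 0.002], [0, 0, 0.002], [0, 0, 0.002]], turn=[[0, 0, 0], [0, 0, 0], [0, 0, 0]])

```text
clock: 25.25
tcp_pos: [0.4325, -0.2621, 0.0975]
orientation: [1.042, 2.522, 0.92]
contact_force: [-0.6, 0.5, -3.6]
grip_width: 0.0071
```

>>> carry_out(offset=[[0, 0, 0.002], [0, 0, 0.002], [0, 0, 0.002]], turn=[[0, 0, 0], [0, 0, 0], [0, 0, 0]])

```text
clock: 25.55
tcp_pos: [0.4329, -0.2616, 0.0968]
orientation: [1.042, 2.522, 0.92]
contact_force: [-0.4, -1.1, -2.7]
grip_width: 0.0076
```

```bash
python3 chk.py w11
python3 - <<'E'
from h import *
import pickle
f=pickle.load(open('w11.pkl','rb'))
pp=lambda l:proj(f,spt(STAND,l)).round(1)
for b in (-.002,.002,.006): print(b,'plate end bot',pp((b,-.0555,.002)),pp((b,-.0555,.010)),'top',pp((b+.12,-.0555,.002)),pp((b+.12,-.0555,.010)))
g=outline_of('mask','wrist')[0]['region']; v,u=np.nonzero(g); print('rows',[(int(y),int(u[v==y].min()),int(u[v==y].max())) for y in range(v.min(),v.min()+40,3)])
E
```

```text
avg [ 0.4329 -0.2617  0.0968] sd [0. 0. 0.] [1.0422 2.5215 0.9198] t 25.85
err [ 0.0014  0.0012 -0.0017] in seat [ 0.0745 -0.0019  0.0058] [ 0.2 -0.2 -2.3] 0.007140242930253306
-0.002 plate end bot [250.8 124.8] [261.6 124.8] top [246.5 143.2] [267.7 143.2]
0.002 plate end bot [250.7 125.2] [261.7 125.1] top [246.2 144.5] [268.1 144.4]
0.006 plate end bot [250.6 125.5] [261.8 125.5] top [245.9 145.8] [268.5 145.8]
rows [(124, 253, 259), (127, 250, 261), (130, 249, 262), (133, 248, 263), (136, 247, 263), (139, 247, 264), (142, 246, 265), (145, 245, 266), (148, 245, 266), (151, 245, 266), (154, 245, 266), (157, 245, 266), (160, 245, 266), (163, 245, 266)]
```

>>> carry_out(offset=[[0, 0, 0.002], [0, 0, 0.002], [0, 0, 0.002]], turn=[[0, 0, 0], [0, 0, 0], [0, 0, 0]])

```text
clock: 26.25
tcp_pos: [0.4331, -0.2615, 0.0962]
orientation: [1.043, 2.521, 0.919]
contact_force: [-3.7, -1.0, 1.7]
grip_width: 0.0073
```

>>> carry_out(offset=[[0, 0, 0.002], [0, 0, 0.002], [0, 0, 0.002]], turn=[[0, 0, 0], [0, 0, 0], [0, 0, 0]])

```text
clock: 26.55
tcp_pos: [0.4331, -0.2616, 0.096]
orientation: [1.043, 2.52, 0.919]
contact_force: [-8.1, -3.7, 8.5]
grip_width: 0.0073
```

>>> carry_out(offset=[[0, 0, -0.0025], [0, -0.002, -0.0025], [0, -0.002, -0.0025]], turn=[[0, 0, 0], [0, 0, 0], [0, 0, 0]])

```text
clock: 26.85
tcp_pos: [0.4329, -0.2619, 0.0959]
orientation: [1.042, 2.521, 0.921]
contact_force: [-3.0, -0.9, 3.3]
grip_width: 0.0076
```

>>> carry_out(offset=[[0, 0, 0], [0, 0, 0], [0, 0, 0], [0, 0, 0], [0, 0, 0]], turn=[[0, 0, 0], [0, 0, 0], [0, 0, 0], [0, 0, 0], [0, 0, 0]], hand=0.7)

```text
clock: 27.35
tcp_pos: [0.4328, -0.2618, 0.0956]
orientation: [1.042, 2.522, 0.92]
contact_force: [-0.8, -0.1, -0.3]
grip_width: 0.0257
```

```bash
python3 chk.py w12
```

```text
avg [ 0.4328 -0.2618  0.0956] sd [0. 0. 0.] [1.0421 2.5215 0.9199] t 27.65
err [ 0.0014  0.0011 -0.0016] in seat [ 0.0737 -0.0019  0.0048] [0.7 1.1 0.9] 0.02545882920235159
```

View pics/w12b.png

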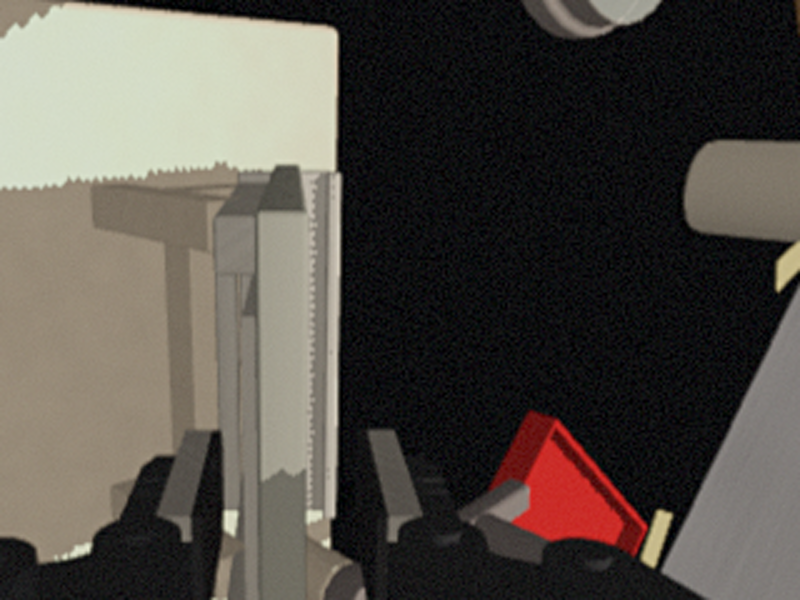

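Run:
```python
from h import *
P,R=np.array([.4328,-.2618,.0956]),Ro.from_rotvec([1.0421,2.5215,.9199]); x=seatR(STAND[2])[:,0]
A=P+.12*x; B=A+[0,0,.10]; Rk=Ro.from_rotvec([2.816,1.392,0]); print(Rk.as_matrix()[:,1])
plan([(A,None,5),(B,None,3)],P,R)
q=(R.inv()*Rk).as_rotvec();print('rot',q,np.linalg.norm(q)); mid=lambda t:R*Ro.from_rotvec(q*t)
T=np.array([.583,-.2316,.2])
plan([((.5,-.27,.29),mid(.55),8)],B,R)
plan([(T,Rk,8)],(.5,-.27,.29),mid(.55))
```

```text
[ 7.94499913e-01 -6.07264192e-01  2.97408235e-04]
leg 0.12 ang 0.0 minrows 2.4
leg 0.1 ang 0.0 minrows 2.0
offset [[-0.0, 0.0, -0.048], [-0.0, 0.0, -0.096], [-0.0, 0.0, -0.144], [-0.0, 0.0, -0.192], [-0.0, 0.0, -0.24], [-0.0, 0.043, -0.291], [-0.0, 0.086, -0.342], [-0.0, 0.129, -0.393]] 
turn [[0.0, 0.0, 0.0], [0.0, 0.0, 0.0], [0.0, 0.0, 0.0], [0.0, 0.0, 0.0], [0.0, 0.0, 0.0], [0.0, 0.0, 0.0], [0.0, 0.0, 0.0], [0.0, 0.0, 0.0]]
rot [ 0.57227932 -0.50248018  1.37601629] 1.572708102560834
leg 0.13 ang 0.865 minrows 5.8
offset [[-0.013, 0.023, 0.019], [-0.027, 0.046, 0.037], [-0.04, 0.069, 0.056], [-0.053, 0.092, 0.075], [-0.067, 0.116, 0.093], [-0.08, 0.139, 0.112], [-0.093, 0.162, 0.13], [-0.106, 0.185, 0.149]] 
turn [[0.026, -0.023, 0.063], [0.052, -0.046, 0.126], [0.079, -0.069, 0.189], [0.105, -0.092, 0.252], [0.131, -0.115, 0.315], [0.157, -0.138, 0.378], [0.184, -0.161, 0.441], [0.21, -0.184, 0.505]]
leg 0.128 ang 0.708 minrows 4.7
offset [[0.007, 0.012, 0.029], [0.013, 0.025, 0.058], [0.02, 0.037, 0.086], [0.027, 0.05, 0.115], [0.034, 0.062, 0.144], [0.04, 0.075, 0.173], [0.047, 0.087, 0.202], [0.054, 0.1, 0.23]] 
turn [[0.021, -0.019, 0.052], [0.043, -0.038, 0.103], [0.064, -0.057, 0.155], [0.086, -0.075, 0.206], [0.107, -0.094, 0.258], [0.129, -0.113, 0.31], [0.15, -0.132, 0.361], [0.172, -0.151, 0.413]]
```

>>> carry_out(offset=[[0, 0, -0.02], [0, 0, -0.06], [0, 0, -0.11], [0, 0, -0.17], [0, 0, -0.24], [0, 0.043, -0.29], [0, 0.086, -0.34], [0, 0.13, -0.39]], turn=[[0, 0, 0], [0, 0, 0], [0, 0, 0], [0, 0, 0], [0, 0, 0], [0, 0, 0], [0, 0, 0], [0, 0, 0]])

```text
clock: 28.5
tcp_pos: [0.3782, -0.3162, 0.2883]
orientation: [1.045, 2.52, 0.919]
contact_force: [1.3, 1.4, -0.6]
grip_width: 0.0258
```

>>> carry_out(offset=[[-0.013, 0.023, 0.019], [-0.027, 0.046, 0.037], [-0.04, 0.069, 0.056], [-0.053, 0.092, 0.075], [-0.067, 0.116, 0.093], [-0.08, 0.139, 0.112], [-0.093, 0.162, 0.13], [-0.106, 0.185, 0.149]], turn=[[0.026, -0.023, 0.063], [0.052, -0.046, 0.126], [0.079, -0.069, 0.189], [0.105, -0.092, 0.252], [0.131, -0.115, 0.315], [0.157, -0.138, 0.378], [0.184, -0.161, 0.441], [0.21, -0.184, 0.505]], hand=0.4)

```text
clock: 29.3
tcp_pos: [0.5005, -0.269, 0.29]
orientation: [2.14, 2.07, 0.468]
contact_force: [-0.5, -0.5, 0.1]
grip_width: 0.0512
```

>>> carry_out(offset=[[0.007, 0.012, 0.029], [0.013, 0.025, 0.058], [0.02, 0.037, 0.086], [0.027, 0.05, 0.115], [0.034, 0.062, 0.144], [0.04, 0.075, 0.173], [0.047, 0.087, 0.202], [0.054, 0.1, 0.23]], turn=[[0.021, -0.019, 0.052], [0.043, -0.038, 0.103], [0.064, -0.057, 0.155], [0.086, -0.075, 0.206], [0.107, -0.094, 0.258], [0.129, -0.113, 0.31], [0.15, -0.132, 0.361], [0.172, -0.151, 0.413]])

```text
clock: 30.1
tcp_pos: [0.5837, -0.2304, 0.1993]
orientation: [-2.818, -1.385, 0.004]
contact_force: [0.3, -0.2, 0.8]
grip_width: 0.0513
```

```bash
cat > k.py <<'E'
from fit import *
P,R=avg(6); Rk=Ro.from_rotvec([2.816,1.392,0]); print((R.inv()*Rk).as_rotvec(),r.get_obs()['joints'].round(2))
for c in ('top','wrist'):
    f=grab(c)
    for q in ('keeper','mask'):
        for d in look_for(q,c)[:1]: print(c,q,round(d['score'],2),c2w(f,d['xyz']).round(3))
print('expected bar mid',(.5438+.047*np.cos(.905),-.2807+.047*np.sin(.905)),'plate centre',spt(STAND,(.06,0,.008)))
f=grab('wrist','w13.png'); g=outline_of('keeper','wrist')
if g: v,u=np.nonzero(g[0]['region']); print('keeper px',u.min(),u.max(),v.min(),v.max())
for l in [(.5831,-.2314,.103),(.5831,-.2314,.059),(.5438+.094*.618,-.2807+.094*.786,.054),(.5438,-.2807,.054)]: print(proj(f,l).round(1))
plan([((.583,-.2316,.13),Rk,3),((.583,-.2316,.047),Rk,4)],P,R)
E
python3 k.py
```

```text
avg [ 0.584  -0.2301  0.1988] sd [0.0015 0.0015 0.0014] [-2.8158 -1.3914  0.004 ] t 30.4
[-0.00210773  0.00177007 -0.00029892] [-0.53  0.86  1.39  1.74 -0.87  1.32  0.39]
top keeper 0.42 [ 0.57  -0.243  0.059]
top mask 0.83 [ 0.432 -0.253  0.097]
wrist mask 0.87 [ 0.446 -0.231  0.072]
expected bar mid (np.float64(0.5728312222568698), np.float64(-0.2437380177172243)) plate centre [ 0.44204483 -0.25522007  0.08710497]
keeper px 244 264 145 246
[255.7 188.7]
[255.7 177.4]
[255.6 145. ]
[254.5 235.3]
leg 0.069 ang 0.003 minrows 1.4
leg 0.083 ang 0.0 minrows 1.7
offset [[-0.001, 0.0, 0.046], [-0.002, 0.0, 0.092], [-0.003, 0.0, 0.138], [-0.003, 0.001, 0.179], [-0.003, 0.001, 0.221], [-0.003, 0.001, 0.262], [-0.003, 0.001, 0.304]] 
turn [[-0.0, 0.0, -0.0], [-0.001, 0.001, -0.0], [-0.001, 0.001, -0.0], [-0.001, 0.001, -0.0], [-0.001, 0.001, -0.0], [-0.001, 0.001, -0.0], [-0.001, 0.001, -0.0]]
```

>>> carry_out(offset=[[0, 0, 0.05], [-0.002, 0, 0.09], [-0.003, 0, 0.14], [-0.003, 0, 0.18], [-0.003, 0, 0.22], [-0.003, 0, 0.26], [-0.003, 0, 0.304], [-0.003, 0, 0.304]], turn=[[0, 0, 0], [0, 0, 0], [0, 0, 0], [0, 0, 0], [0, 0, 0], [0, 0, 0], [0, 0, 0], [0, 0, 0]])

```text
clock: 31.6
tcp_pos: [0.5811, -0.2304, 0.044]
orientation: [-2.813, -1.389, 0.006]
contact_force: [-0.0, 0.5, 0.4]
grip_width: 0.0513
```

>>> carry_out(offset=[[0, 0, 0], [0, 0, 0], [0, 0, 0], [0, 0, 0], [0, 0, 0], [0, 0, 0]], turn=[[0, 0, 0], [0, 0, 0], [0, 0, 0], [0, 0, 0], [0, 0, 0], [0, 0, 0]], hand=1, force=20)

```text
clock: 32.2
tcp_pos: [0.5832, -0.232, 0.0484]
orientation: [2.816, 1.391, 0.0]
contact_force: [-0.7, -0.0, 6.5]
grip_width: 0.0135
```

Run:
```python
from h import *
P,R=avg(4); print(r.get_obs()['grip_width'],r.get_obs()['contact_force'],r.get_obs()['joints'].round(2))
piv=np.array([.5438,-.2807,P[2]]);v=P-piv; print(np.linalg.norm(v),np.degrees(np.arctan2(v[1],v[0])))
tot=np.radians(134)-np.arctan2(v[1],v[0]); W=[]
for k in range(1,15):
    Q=Ro.from_rotvec([0,0,tot*k/14]); W.append((piv+Q.apply(v),Q*R,1))
import io,contextlib
b=io.StringIO()
with contextlib.redirect_stdout(b):
    plan(W[:7],P,R); plan(W[7:],W[6][0],W[6][1])
print('\n'.join(l for l in b.getvalue().split('\n') if not l.startswith('leg')),W[-1][0])
```

```text
avg [ 0.5832 -0.232   0.0484] sd [0. 0. 0.] [2.8160e+00 1.3907e+00 4.0000e-04] t 32.4
0.01337303495948025 [ 0.09144616 -0.67586472  6.49692815] [-0.46  1.    1.2   1.85 -1.06  1.11  0.5 ]
0.06264789951198192 50.98756956910507
offset [[-0.0, -0.013, -0.0], [-0.002, -0.026, -0.0], [-0.005, -0.038, -0.0], [-0.009, -0.051, -0.0], [-0.015, -0.062, -0.0], [-0.021, -0.074, -0.0], [-0.029, -0.084, -0.0]] 
turn [[-0.0, 0.0, -0.069], [-0.0, 0.0, -0.138], [-0.0, 0.0, -0.207], [-0.0, 0.0, -0.276], [-0.0, 0.0, -0.345], [-0.0, 0.0, -0.414], [-0.0, 0.0, -0.483]]
offset [[-0.0, -0.013, -0.0], [-0.002, -0.026, -0.0], [-0.005, -0.038, -0.0], [-0.009, -0.051, -0.0], [-0.015, -0.062, -0.0], [-0.021, -0.074, -0.0], [-0.029, -0.084, -0.0]] 
turn [[-0.0, 0.0, -0.069], [-0.0, 0.0, -0.138], [-0.0, 0.0, -0.207], [-0.0, 0.0, -0.276], [-0.0, 0.0, -0.345], [-0.0, 0.0, -0.414], [-0.0, 0.0, -0.483]]
 [ 0.50028111 -0.23563487  0.0483737 ]
```

>>> carry_out(offset=[[0, -0.013, 0], [-0.002, -0.026, 0], [-0.005, -0.038, 0], [-0.009, -0.051, 0], [-0.015, -0.062, 0], [-0.021, -0.074, 0], [-0.029, -0.084, 0]], turn=[[0, 0, -0.069], [0, 0, -0.138], [0, 0, -0.207], [0, 0, -0.276], [0, 0, -0.345], [0, 0, -0.414], [0, 0, -0.483]])

```text
clock: 33.1
tcp_pos: [0.5411, -0.218, 0.0484]
orientation: [2.135, 2.303, 0.0]
contact_force: [0.5, -0.7, 5.3]
grip_width: 0.0133
```

>>> carry_out(offset=[[0, -0.013, 0], [-0.002, -0.026, 0], [-0.005, -0.038, 0], [-0.009, -0.051, 0], [-0.015, -0.062, 0], [-0.021, -0.074, 0], [-0.029, -0.084, 0]], turn=[[0, 0, -0.069], [0, 0, -0.138], [0, 0, -0.207], [0, 0, -0.276], [0, 0, -0.345], [0, 0, -0.414], [0, 0, -0.483]])

```text
clock: 33.8
tcp_pos: [0.5004, -0.2355, 0.0484]
orientation: [1.18, 2.91, -0.0]
contact_force: [1.0, 0.2, 4.4]
grip_width: 0.0132
```

>>> carry_out(offset=[[0, 0, 0], [0, 0, 0], [0, 0, 0]], turn=[[0, 0, 0], [0, 0, 0], [0, 0, 0]])

```text
clock: 34.1
tcp_pos: [0.5006, -0.2353, 0.0482]
orientation: [1.191, 2.906, -0.0]
contact_force: [-0.5, 0.9, 9.7]
grip_width: 0.0134
```

>>> carry_out(offset=[[0, -0.002, 0], [0, -0.004, 0], [0, -0.004, 0], [0, -0.004, 0]], turn=[[0, 0, 0], [0, 0, 0], [0, 0, 0], [0, 0, 0]])

```text
clock: 34.5
tcp_pos: [0.4998, -0.236, 0.0482]
orientation: [1.19, 2.907, 0.001]
contact_force: [1.5, 2.1, 9.0]
grip_width: 0.0133
```

>>> carry_out(offset=[[0, 0, 0], [0, 0, 0], [0, 0, 0], [0, 0, 0], [0, 0, -0.03], [0, 0, -0.1], [0, 0, -0.18], [0, 0, -0.26]], turn=[[0, 0, 0], [0, 0, 0], [0, 0, 0], [0, 0, 0], [0, 0, 0], [0, 0, 0], [0, 0, 0], [0, 0, 0]], hand=0.7)

```text
clock: 35.3
tcp_pos: [0.4977, -0.2367, 0.1796]
orientation: [-1.189, -2.907, 0.001]
contact_force: [1.3, -0.1, 0.2]
grip_width: 0.0256
```

>>> carry_out(offset=[[0.03, 0, -0.1], [0.06, 0, -0.2], [0.08, 0, -0.28], [0.08, 0, -0.28], [0.08, 0, -0.28]], turn=[[0, 0, 0], [0, 0, 0], [0, 0, 0], [0, 0, 0], [0, 0, 0]])

```text
clock: 35.8
tcp_pos: [0.4701, -0.2082, 0.3186]
orientation: [1.186, 2.908, 0.003]
contact_force: [-0.3, 0.4, -0.4]
grip_width: 0.0257
```

Run:
```python
from fit import *
P,R=avg(8)
f=grab('wrist','w14.png'); g=outline_of('keeper','wrist'); print('keepers',[(round(x['score'],2),int(x['region'].sum())) for x in g])
reg=g[0]['region']; v,u=np.nonzero(reg); print(u.min(),u.max(),v.min(),v.max())
piv=np.array([.5438,-.2807,.059])
def bar(th): 
    a=np.radians(135.2)-th; d=np.array([np.cos(a),np.sin(a),0]);n=np.array([-d[1],d[0],0]); 
    m=np.zeros((384,512),np.uint8)
    for c in ([piv+d*.094*s+n*w for s,w in ((0,-.006),(1,-.006),(1,.006),(0,.006))],):
        cv2.fillConvexPoly(m,np.array([proj(f,x) for x in c]).round().astype(np.int32),1)
    t=piv+d*.062
    q=np.array([proj(f,t+np.array([x*.007,y*.007,z])) for x in(-1,1) for y in (-1,1) for z in (0,.044)]); cv2.fillConvexPoly(m,cv2.convexHull(q.round().astype(np.int32)),1)
    return m
for th in np.arange(-.1,.26,.05): m=bar(th); print(round(th,2),round(float((m&reg).sum())/float((m|reg).sum()),3))
e=proj(f,piv+.094*np.array([np.cos(np.radians(135.2)),np.sin(np.radians(135.2)),0])); print('bar end pred shut',e)
s=(v<v.min()+6); print('bar far end obs',u[s].mean(),v.min())
h=outline_of('mask','wrist')
if h:
    from scipy.optimize import minimize
    s=dofit(STAND,f,h[0]['region']); S=seatR(STAND[2]); print('mask seat fit',s.x,s.fun,'delta in stand',S.T@(spt(s.x,(0,0,0))-spt(STAND,(0,0,0))),'iou at stand',iou(STAND,f,h[0]['region']))
for c in ('scene','top'):
    F=grab(c)
    for q in ('bottle','carton','waferbox','mask'):
        for d in look_for(q,c)[:1]: print(c,q,c2w(F,d['xyz']).round(3))
```

```text
avg [ 0.4693 -0.2085  0.3168] sd [0.0002 0.0002 0.0003] [-1.1877e+00 -2.9059e+00  1.0000e-03] t 36.2
keepers [(0.74, 795)]
249 264 164 237
-0.1 0.444
-0.05 0.601
0.0 0.746
0.05 0.59
0.1 0.411
0.15 0.279
0.2 0.197
0.25 0.148
bar end pred shut [257.34331103 165.64533327]
bar far end obs 257.2244897959184 164
mask seat fit [ 0.46314203 -0.23206008 -2.34710687] -0.9807806328617428 delta in stand [ 0.00073233 -0.00134611 -0.00087276] iou at stand -0.9582086313371972
scene bottle [0.713 0.069 0.096]
scene carton [0.703 0.281 0.048]
scene waferbox [0.501 0.042 0.031]
scene mask [ 0.437 -0.256  0.091]
top bottle [0.695 0.053 0.098]
top carton [0.691 0.275 0.047]
top waferbox [0.49  0.029 0.03 ]
top mask [0.689 0.273 0.047]
```

```bash
python3 -c "
from h import *
print(r.hand_in(), r.get_obs()['clock'])"
```

```text
the job is handed in; nothing more can be done
the job is handed in; nothing more can be done
```

The job is done and handed in. I opened the retaining arm to about 1.45 rad, lifted the plate out by its top margin at 35 N and turned it over. I set it on the stand with about 14 N at most against the ledge, then swung the arm shut.

**Last checks**
- **Plate:** the outline fit from the wrist camera put it about 1 mm from the ideal seat, with 98% overlap. That is roughly 1.3 mm off centre along the ledge and square within 0.01 rad.
- **Retaining arm:** its best-fitting angle was 0 rad, against the limit of 0.15.
- **Bottle, carton and wafer box:** all were where they started, within 3 mm of the first readings.
- **Robot:** it ended clear of everything, with the clock at about 36 s.

**What went wrong or disagreed**
- **Fingertip position:** the tips sat about 41 mm further back than the interface text says. My first grip on the pin closed on nothing, and I corrected for this afterwards.
- **First plate grip:** it read 10.4 mm, which looked like the pads catching the raised frame. I let go, backed off about 6 mm and gripped again, reading 7.5 mm.
- **False detection:** in the final pictures the top camera reported the plate at the carton's position. The scene and wrist cameras both placed it on the stand.
- **Not viewed directly:** I had used all 12 picture views before shutting the arm, so the final state was checked by the networks and fits only.

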